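Open the locked filler cap of the tin-oiling tank

ROBOT

A 6-joint arm with a two-finger parallel gripper is mounted at the origin on the work surface. World frame = base frame: x ahead of the robot, y to its left, z up, the work surface at z = 0. Lengths are in mm, angles in rad, forces in N, time in s.
With the tool pointing down it reaches from about 400 to 925 mm from the base axis. Payload 3.4 kg.
Tool frame: the origin (TCP) lies between the finger pads; the fingertips stand 25 mm ahead of it and the grasp point (between the pads) lies 6 mm ahead of it; x points along the fingers, z is the direction in which the jaws open and shut, and the axes are right-handed (so a half turn about x gives the same grasp; the last joint's range is limited). The gripper opens to 85 mm and grips with 20 to 120 N. Pads are 22 mm wide; open, the fingers measure 114 mm over their backs; the gripper's body (76 mm by 85 mm) begins 54 mm behind the grasp point. The pads swing forward as they close: fully open they stand 13 mm farther back than shut.
Start: joints at [1.234, 0.307, 1.506, -0, 1.328, -0.073], TCP at [149.4, 555.257, 218.805] pointing down, gripper open.
Joint ranges: [-3.12, 3.12], [-1.05, 2.28], [0.14, 2.33], [-1.42, 4.57], [0.1, 2.73], [-2.68, 2.68]. Speed limits (rad/s): [2.57, 2.57, 3.14, 3.14, 3.14, 3.14].

INTERFACE

Orientations are given as a unit quaternion [x, y, z, w].
In Python, from rig import status, optics, order gives the robot as it stands.
- The arm moves only by the tool jog_arm, never from a script. Its argument "plan" is a list of rows, each an object with "dp": the shift along the tool's x, y, z scaled (see below), a list of three; "rotation": the turn, a rotation vector about the tool's x, y, z scaled (see below), a list of three; "gripper": the opening, from 0 (shut) to 1 (fully open). In form: [{"dp": [dx, dy, dz], "rotation": [ax, ay, az], "gripper": gripper}, ...]. A call has 1 to 8 rows; each row is the pose to reach, as a shift and turn from the pose measured when the call began, along the tool's axes at that moment, turning the shorter way round; what a row does not reach only later rows make up. The controller multiplies each number of a shift by 1000 mm and each number of a turn by pi rad. A row lasts 1/12 s, in which the tool goes at most 41.7 mm and 7.16 degrees, less where a joint would pass 70% of its speed; a pose out of reach is approached as far as the arm can. A call with a number of a shift or a turn outside -1 to 1 is refused whole. A call with a gripper value outside its range is refused whole. The fingers move at their own pace and stop on an object; the grip force is fixed at half the most. Time passes only in rows, so rows that repeat a pose let the fingers close. It gives the time, the measured TCP pose, the force and the opening at its end, in the units of the state.
- status.state(): the state, without advancing time (a new reading comes with each control period).
- optics.read_camera(name): name is "scene" or "top" or "wrist"; returns a dict with "pixels" (400x640x3 uint8, red, green, blue), "intrinsics" (3x3 intrinsics, pixels), "R" (3x3) and "t" (3): a world point X has camera coordinates R X + t. Camera axes: x right, y down, z forward; pixel columns grow to the right and rows downward; lengths in mm; the calibration is good to about 2 mm. The wrist camera is an equidistant fisheye: a pixel r from the principal point sees the ray r / f radians off the axis. A picture is of the moment at which its call begins. There is no depth.
- order.close_job(): hands the job in, once; it reports no verdict.
The state is a dict: "time_s": time; "joints": joint angles; "qvel": joint speeds; "joint_efforts": joint torques, N m; "position": TCP position; "tcp_rot": TCP orientation; "wrist_force": force on the tool from outside, world axes, zero at the start; "torque": the same for the moment, N m; "opening": finger opening in mm.
Only numpy, scipy, OpenCV 4.12 (cv2) and the standard library are available. Lean on these libraries where they do the work, as an engineer would, in place of code of your own. Each camera call takes 0.05 s, during which the arm holds its last target.

TASK

The filler cap of the white tin-oiling tank must come off. Take the wooden mallet, knock the tank's lock pin fully down with it (not with the gripper) so that the cap can turn, and stand the mallet upright on the bench again, clear of the tank. Then find out which way the cap unscrews (some are left-handed, nothing marks it: try one way, and if it stops, the other), lift it off and finish while still holding it in the gripper at least 6 cm above the open neck, leaving the bread and the tin where they are.

Things in the scene. Friction and masses are not known exactly. Their poses are not given: they have to be found in the camera images.
- tank: White tin-oiling tank fixed to the bench: a box 140 mm (x) by 235 mm (y from -125 to +110), 70 mm tall. Origin at bench level straight under the filler cap's vertical axis; z up. On its top: a grey pump housing 56 mm square at x 0, y -85 mm, its top 94 mm above the bench, and the lock pin at x 0, y +75 mm.
- neck_top (a point): Centre of the top of the filler neck, a round steel post 26 mm across under the cap, 103 mm above the bench.
- lock_pin: Steel lock pin, a vertical plunger with a round head 20 mm across. Origin: centre of the head's flat top, 115 mm above the bench when up, 99 mm when fully down (16 mm travel). Yields to about 7 to 9 N downward and stays where left. Its 10 mm wide tooth sits between the cap's two ears: the cap can turn only once the pin is knocked down.
- cap: Steel filler cap, about 180 g: an upside-down cup 56 mm across, 36 mm tall, with a flat wing on top. Origin: centre of the cup's lower rim, 72 mm above the bench when seated; z up, axes parallel to the tank's when seated, 2 mm side play. Two ears stick out to 42 mm from the axis on its +y side. Until turned free it lifts no more than 2 mm.
- cap_wing (a point): Middle of the cap's grip wing, on the cap's axis 52 mm above its origin. The wing is 12 mm thick (cap x), 46 mm long (cap y), 32 mm tall. Quick thread: about 60 degrees one way (clockwise or counter-clockwise from above, unknown) frees the cap to lift straight off (free from 42 to 72, hard stop at 75 degrees); the other way it stops dead after about 10 degrees.
- mallet: Wooden mallet, about 300 g, standing on its head on the bench: round head 46 mm across and 62 mm tall, above it a straight square handle, 20 mm across its flats (faces along x and y), up to 146 mm. Its origin is the centre of the head's flat lower face, which is also the striking face; z runs along the handle.
- loaf: Loaf of bread, 240 x 100 x 110 mm, to be left alone. Origin at the centre of its underside.
- tin: Empty black bread tin, 120 x 260 x 100 mm, to be left alone. Origin at the centre of its underside.
- kulich: Small round iced cake, 88 mm across and 96 mm tall, to be left alone. Origin at the centre of its underside.
There are look-alikes about, which are no part of the job. What is meant by the cap is not blue or pink, and is the larger of those in its own colour.

How it is judged (in metres and radians):
On the way:
1. the lock pin is knocked down with the mallet held in the gripper (z of lock_pin in the frame of tank below 0.103 m and distance between mallet and lock_pin below 0.05 m and contact force between the fingers and mallet above 1 N), for 0.04 s.
At the end, for the whole second after the job is handed in: The gripper holds the cap still, its lower rim at least 5 cm above the top of the neck (15.3 cm above the bench), touching neither tank nor mallet; the lock pin is down (by 11 of its 16 mm or more); the mallet stands upright on the bench (within about 8 degrees), at rest and off the tank (z of cap in the frame of neck_top above 0.05 m and contact force between the fingers and cap above 1 N and contact force between each of cap, mallet and tank below 0.2 N and contact force between cap and mallet below 0.2 N and linear speed of cap below 0.05 m/s and z of lock_pin in the frame of tank below 0.104 m and height (world z) of mallet below 0.01 m and angle between mallet's own z axis and vertical below 0.15 rad and linear speed of mallet below 0.03 m/s); the arm keeps its last pose, push and grip.
It fails at once if the gripper or arm pushes the lock pin itself (contact force between any of the fingers, the arm and lock_pin above 2 N).
It fails at once if the loaf is disturbed (moved over 3 cm) (distance of loaf from where it was at the start of the episode above 0.03 m).
It fails at once if the bread tin is disturbed (moved over 3 cm) (distance of tin from where it was at the start of the episode above 0.03 m).
It fails at once if the iced cake is disturbed (moved over 3 cm) (distance of kulich from where it was at the start of the episode above 0.03 m).
It also fails if it takes over 58 s, if anything falls off the work surface, if the arm or the gripper's body presses on something with over 40 N, if the wrist force passes 120 N, or if a joint passes its speed limit or range.

## Working session

There is one attempt and no reset: what is moved stays moved. The work goes in short steps, Python scripts to look and compute and a tool call to move; the robot and the scene stay as the last step left them, time stands still between calls to the robot, and variables do not carry over. Pictures are saved under pics/ and viewed, and the job is handed in when it is done.

Besides the shell and the picture viewer there is one more tool, called after "Call:" as name([rows], argument=value, ...), one row to a line, values as JSON. jog_arm: Moves the arm, as the interface text tells. Its arguments: {"type":"object","properties":{"plan":{"type":"array","items":{"type":"object","properties":{"dp":{"type":"array","items":{"type":"number"}},"rotation":{"type":"array","items":{"type":"number"}},"gripper":{"type":"number"}}}}},"required":["plan"]}

```bash
ls; mkdir -p pics; python3 - <<'E'
from rig import status, optics
import cv2,numpy as np
print(status.state())
for n in ["scene","top","wrist"]:
    c=optics.read_camera(n); cv2.imwrite(f"pics/{n}0.png",c["pixels"][:,:,::-1]); np.savez(f"{n}0.npz",**c)
    print(n,c["intrinsics"],c["R"],c["t"])
E
```

```text
pics
{'time_s': 0.0, 'joints': array([ 1.23449931e+00,  3.07573373e-01,  1.50768121e+00, -1.14453377e-05,
        1.32840849e+00, -7.35550279e-02]), 'qvel': array([ 0.00067164,  0.00033627, -0.00047766,  0.00063043,  0.00103505,
       -0.00180312]), 'joint_efforts': array([ 1.36207476e-03, -4.57570660e+01, -2.51912552e+01, -3.96684243e-05,
        1.34827165e-02, -1.47422298e-05]), 'position': array([149.16051155, 554.55809822, 217.87791469]), 'tcp_rot': array([-0.43060017,  0.56179739,  0.42979071,  0.5605775 ]), 'wrist_force': array([ 1.27047554, -0.81923378, -0.82608705]), 'torque': array([-0.01140387,  0.02886592, -0.02330425]), 'opening': 85.0894452601729}
scene [[414.40307016   0.         320.55413895]
 [  0.         414.40307016 204.21439371]
 [  0.           0.           1.        ]] [[-0.87916895  0.47629662  0.01426508]
 [ 0.31095186  0.59613805 -0.74022183]
 [-0.36106912 -0.6463443  -0.67221138]] [ 492.0124409  -128.03631301 1368.62243484]
top [[474.45753636   0.         313.96149696]
 [  0.         474.45753636 195.77811937]
 [  0.           0.           1.        ]] [[ 0.01706625 -0.99975687 -0.01396245]
 [-0.99665948 -0.01589461 -0.08010769]
 [ 0.07986628  0.01528295 -0.99668842]] [  36.66149563  587.38141368 1596.822099  ]
wrist [[309.70691629   0.         320.68143713]
 [  0.         309.70691629 202.20656659]
 [  0.           0.           1.        ]] [[ 0.25912422  0.96584335 -0.00112175]
 [ 0.93166058 -0.2496468   0.26397923]
 [ 0.25468255 -0.0694485  -0.96452771]] [-575.00086999  -34.80002529  377.80799754]
```

View pics/scene0.png

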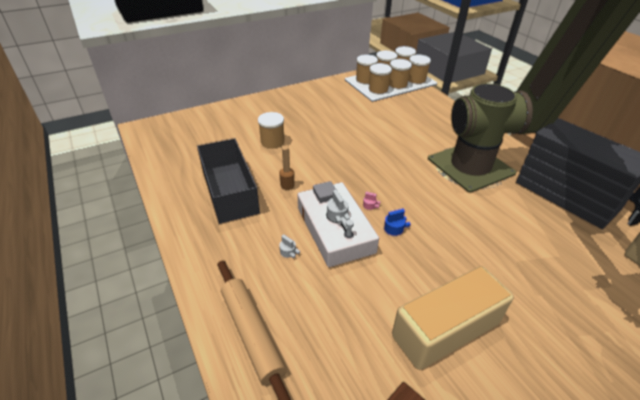

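View pics/top0.png

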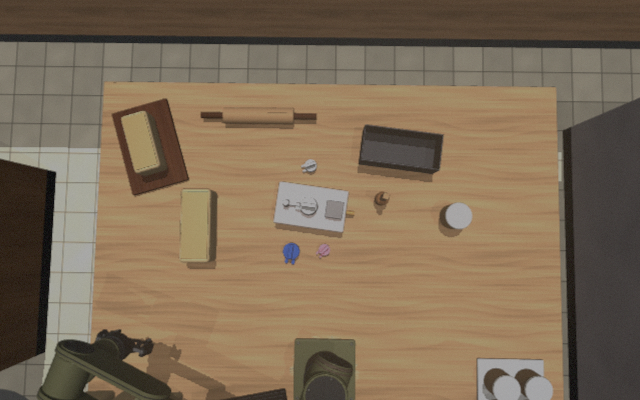

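View pics/wrist0.png

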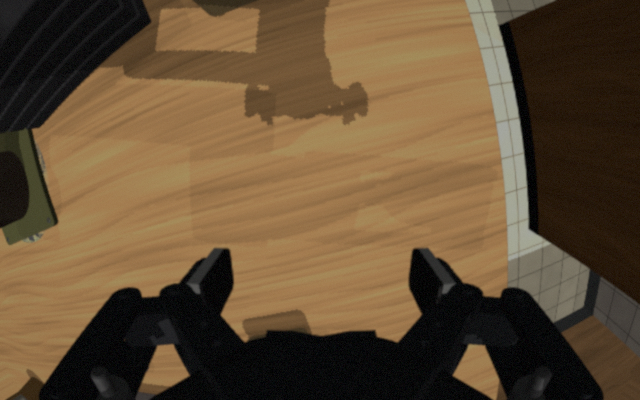

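```bash
cat > h.py <<'E'
import numpy as np,cv2
def ray(c,u,v):
    K=c["intrinsics"];R=c["R"];t=c["t"]
    d=R.T@np.linalg.solve(K,[u,v,1.]);return -R.T@t,d
def onz(c,u,v,z):
    o,d=ray(c,u,v);return o+d*(z-o[2])/d[2]
def proj(c,X):
    p=c["R"]@np.asarray(X,float)+c["t"];q=c["intrinsics"]@p;return q[:2]/q[2]
E
python3 - <<'E'
import cv2
a=cv2.imread("pics/top0.png")[150:275,265:405];b=cv2.imread("pics/scene0.png")[140:270,260:420]
cv2.imwrite("pics/topc.png",cv2.resize(a,None,fx=5,fy=5,interpolation=2)[:600])
cv2.imwrite("pics/scenec.png",cv2.resize(b,None,fx=4.5,fy=4.5,interpolation=2))
E
```

```text
(no output)
```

View pics/topc.png

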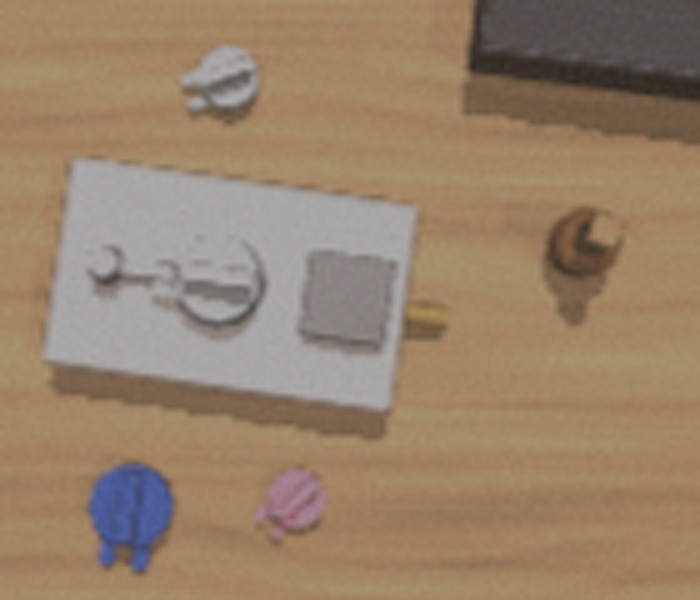

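View pics/scenec.png

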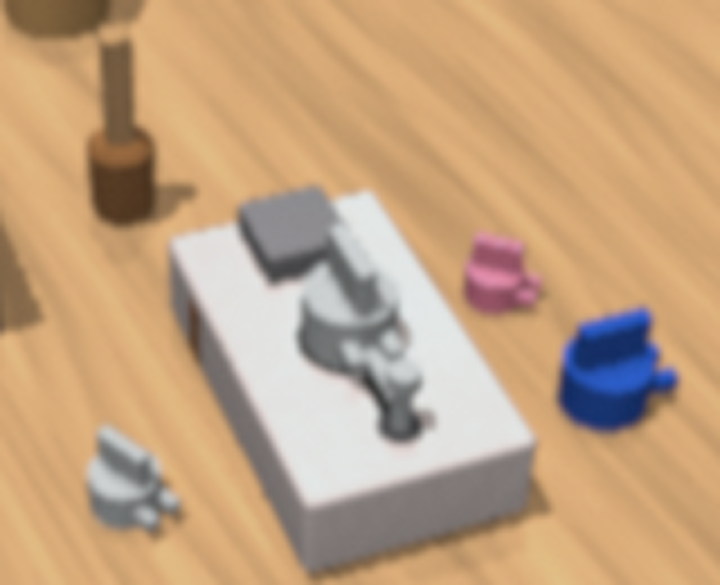

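```bash
cat > m.py <<'E'
import numpy as np,cv2
from h import *
c=dict(np.load("top0.npz"));s=dict(np.load("scene0.npz"))
im=c["pixels"]; hsv=cv2.cvtColor(im,cv2.COLOR_RGB2HSV)
m=((hsv[...,1]<45)&(hsv[...,2]>80)).astype(np.uint8)*255
r=np.zeros_like(m); r[178:237,268:352]=m[178:237,268:352]
r=cv2.morphologyEx(r,cv2.MORPH_CLOSE,np.ones((9,9)))
k=max(cv2.findContours(r,0,2)[0],key=cv2.contourArea)
# z=70 metric points of hull
h=cv2.convexHull(k)[:,0].astype(float)
P=np.array([onz(c,u,v,70)[:2] for u,v in h],np.float32)
rect=cv2.minAreaRect(P);print("rect",rect)
B=cv2.boxPoints(rect)
ctr=np.array(rect[0])
e=[B[1]-B[0],B[2]-B[1]]; L=max(e,key=np.linalg.norm); L=L/np.linalg.norm(L)
if L[1]<0:L=-L
yv=L; xv=np.array([L[1],-L[0]]); yaw=np.arctan2(-yv[0],yv[1])
org=ctr+yv*7.5
print("org",org,"yaw deg",np.degrees(yaw))
def tk(x,y,z): return np.r_[org+xv*x+yv*y,z]
for n,X in dict(pin=(0,75,115),wing=(0,0,124),pump=(0,-85,94)).items():
    W=tk(*X); print(n,W.round(1),"top",proj(c,W).round(1),"scene",proj(s,W).round(1))
for u,v in [(265+605/5,150+230/5)]: 
    print("mallet top",onz(c,u,v,146))
print("mallet head top ctr (z62)",onz(c,265+583/5,150+241/5,62))
# scene cast
print("scene handle top",onz(s,260+116/4.5,140+38/4.5,146))
print("scene head bottom",onz(s,260+124/4.5,140+203/4.5,0))
E
python3 m.py
```

```text
rect ((547.4775390625, 55.86492156982422), (232.69284057617188, 138.17822265625), 82.56216430664062)
org [548.44841534  63.30181599] yaw deg -7.4378214
pin [558.2 137.7 115. ] top [285.1 201.9] scene [348.9 221.8]
wing [548.4  63.3 124. ] top [308.  205.1] scene [337.1 199.6]
pump [537.4 -21.   94. ] top [334.1 209.4] scene [324.6 188.4]
mallet top [ 579.8241614  -182.49033338  146.        ]
mallet head top ctr (z62) [ 579.14317407 -179.40006085   62.        ]
scene handle top [ 580.94948808 -171.43900985  146.        ]
scene head bottom [ 575.63442739 -184.46114469    0.        ]
```

```bash
cat > go.py <<'E'
import numpy as np,sys
from scipy.spatial.transform import Rotation as Ro
from rig import status
def tgt(phi):
    x=np.array([0,0,-1.]);z=np.array([np.cos(phi),np.sin(phi),0]);return Ro.from_matrix(np.c_[x,np.cross(z,x),z])
def main(x,y,z,phid=None):
    s=status.state();R=Ro.from_quat(s["tcp_rot"]);M=R.as_matrix()
    print("t %.2f pos"%s["time_s"],s["position"].round(1),"phi %.1f"%np.degrees(np.arctan2(M[1,2],M[0,2])),"x axis",M[:,0].round(3),"open %.1f"%s["opening"],"F",s["wrist_force"].round(1),"T",s["torque"].round(2),"j",s["joints"].round(2))
    if x is None:return
    T=tgt(np.radians(phid)) if phid is not None else R
    d=M.T@(np.array([x,y,z])-s["position"]); r=(R.inv()*T).as_rotvec()
    print("dp",(d/1000).round(4),"rot/pi",(r/np.pi).round(4),"rows>=%.1f"%max(np.linalg.norm(d)/41.7,np.degrees(np.linalg.norm(r))/7.16))
a=[float(v) for v in sys.argv[1:]]
main(*a) if a else main(None,0,0)
E
python3 go.py 540 -130 300 0; python3 go.py 540 -130 300 90;python3 go.py 540 -130 300 -90
```

```text
t 0.15 pos [149.2 554.7 218.1] phi 74.9 x axis [-0.001 -0.002 -1.   ] open 85.2 F [-0.8  1.1  0. ] T [0.04 0.02 0.01] j [ 1.23  0.31  1.51  0.    1.33 -0.07]
dp [-0.0811 -0.5553 -0.5598] rot/pi [ 4.163e-01 -5.000e-04  3.000e-04] rows>=19.0
t 0.15 pos [149.2 554.7 218.1] phi 74.9 x axis [-0.001 -0.002 -1.   ] open 85.2 F [-0.8  1.1  0. ] T [0.04 0.02 0.01] j [ 1.23  0.31  1.51  0.    1.33 -0.07]
dp [-0.0811 -0.5553 -0.5598] rot/pi [-0.0837 -0.0005 -0.0001] rows>=19.0
t 0.15 pos [149.2 554.7 218.1] phi 74.9 x axis [-0.001 -0.002 -1.   ] open 85.2 F [-0.8  1.1  0. ] T [0.04 0.02 0.01] j [ 1.23  0.31  1.51  0.    1.33 -0.07]
dp [-0.0811 -0.5553 -0.5598] rot/pi [ 9.163e-01 -2.000e-04  7.000e-04] rows>=23.0
```

```bash
python3 go.py 450 250 320 20
```

```text
t 0.15 pos [149.2 554.7 218.1] phi 74.9 x axis [-0.001 -0.002 -1.   ] open 85.2 F [-0.8  1.1  0. ] T [0.04 0.02 0.01] j [ 1.23  0.31  1.51  0.    1.33 -0.07]
dp [-0.1016 -0.3696 -0.2163] rot/pi [ 3.052e-01 -5.000e-04  2.000e-04] rows>=10.6
```

Call:
jog_arm([
  {"dp": [-0.1, -0.37, -0.216], "rotation": [0.305, 0, 0], "gripper": 1},
  {"dp": [-0.1, -0.37, -0.216], "rotation": [0.305, 0, 0], "gripper": 1},
  {"dp": [-0.1, -0.37, -0.216], "rotation": [0.305, 0, 0], "gripper": 1},
  {"dp": [-0.1, -0.37, -0.216], "rotation": [0.305, 0, 0], "gripper": 1},
  {"dp": [-0.1, -0.37, -0.216], "rotation": [0.305, 0, 0], "gripper": 1},
  {"dp": [-0.1, -0.37, -0.216], "rotation": [0.305, 0, 0], "gripper": 1},
  {"dp": [-0.1, -0.37, -0.216], "rotation": [0.305, 0, 0], "gripper": 1},
  {"dp": [-0.1, -0.37, -0.216], "rotation": [0.305, 0, 0], "gripper": 1},
])

```text
time_s: 0.82
position: [378.2, 322.4, 294.6]
tcp_rot: [-0.122, 0.697, 0.121, 0.696]
wrist_force: [1.0, 1.0, 0.2]
opening: 85.7
```

```bash
python3 go.py 480 30 320 -7.4
```

```text
t 0.82 pos [378.2 322.4 294.6] phi 19.7 x axis [-0.001 -0.002 -1.   ] open 85.7 F [1.  1.  0.2] T [-0.    0.01 -0.02] j [ 0.62  0.15  1.53 -0.    1.46  0.28]
dp [-0.025  -0.3096 -0.0029] rot/pi [ 0.1507 -0.0003  0.0005] rows>=7.4
```

Call:
jog_arm([
  {"dp": [-0.025, -0.31, -0.003], "rotation": [0.151, 0, 0], "gripper": 1},
  {"dp": [-0.025, -0.31, -0.003], "rotation": [0.151, 0, 0], "gripper": 1},
  {"dp": [-0.025, -0.31, -0.003], "rotation": [0.151, 0, 0], "gripper": 1},
  {"dp": [-0.025, -0.31, -0.003], "rotation": [0.151, 0, 0], "gripper": 1},
  {"dp": [-0.025, -0.31, -0.003], "rotation": [0.151, 0, 0], "gripper": 1},
  {"dp": [-0.025, -0.31, -0.003], "rotation": [0.151, 0, 0], "gripper": 1},
  {"dp": [-0.025, -0.31, -0.003], "rotation": [0.151, 0, 0], "gripper": 1},
  {"dp": [-0.025, -0.31, -0.003], "rotation": [0.151, 0, 0], "gripper": 1},
])

```text
time_s: 1.48
position: [481.1, 25.4, 320.2]
tcp_rot: [0.046, 0.705, -0.048, 0.706]
wrist_force: [0.6, -0.7, -0.2]
opening: 85.2
```

```bash
cat >> h.py <<'E'
def shot(n,tag):
    from rig import optics
    c=optics.read_camera(n); cv2.imwrite(f"pics/{tag}.png",c["pixels"][:,:,::-1]); np.savez(f"{tag}.npz",**c);return c
def load(tag): return dict(np.load(f"{tag}.npz"))
def wproj(c,X):
    p=c["R"]@np.asarray(X,float)+c["t"];K=c["intrinsics"];r=np.hypot(p[0],p[1]);th=np.arctan2(r,p[2])
    return np.array([K[0,2]+K[0,0]*th*p[0]/r,K[1,2]+K[1,1]*th*p[1]/r])
def wonz(c,u,v,z):
    K=c["intrinsics"];a=(u-K[0,2])/K[0,0];b=(v-K[1,2])/K[1,1];th=np.hypot(a,b)
    d=c["R"].T@np.array([a*np.sin(th)/th,b*np.sin(th)/th,np.cos(th)]);o=-c["R"].T@c["t"]
    return o+d*(z-o[2])/d[2]
E
python3 - <<'E'
from h import *
c=shot("wrist","w1"); print(-c["R"].T@c["t"],c["R"][2])
E
python3 go.py
```

```text
[490.45516449  92.92475028 474.91607754] [-0.03485644 -0.26500557 -0.96361667]
t 1.53 pos [482.3  23.4 320.3] phi -7.7 x axis [ 0.001 -0.006 -1.   ] open 85.3 F [ 1.1 -2.2  0.5] T [-0.08 -0.01  0.01] j [-0.03  0.11  1.51 -0.01  1.52  0.1 ]
```

View pics/w1.png

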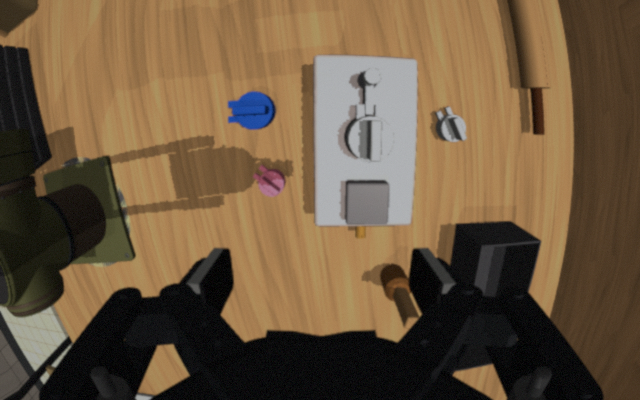

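```bash
python3 - <<'E'
from h import *
import subprocess
c=shot("wrist","w2");im=c["pixels"]
a=cv2.resize(im[40:240,290:440],None,fx=3.9,fy=3,interpolation=2)
a=cv2.resize(im[40:240,290:440],None,fx=3,fy=3,interpolation=2);cv2.imwrite("pics/w2c.png",a[:,:,::-1])
exec(open("m.py").read().split("for u,v in [(265")[0])
for n,X in dict(pin=(0,75,115),cupTop=(0,0,108),wingtop=(0,0,140)).items(): print(n,wproj(load("w2"),tk(*X)).round(1))
w=load("w2")
print([wproj(w,tk(x,y,70)).round(1) for x in(-70,70) for y in (-125,110)])
E
```

```text
rect ((547.4775390625, 55.86492156982422), (232.69284057617188, 138.17822265625), 82.56216430664062)
org [548.44841534  63.30181599] yaw deg -7.4378214
pin [558.2 137.7 115. ] top [285.1 201.9] scene [348.9 221.8]
wing [548.4  63.3 124. ] top [308.  205.1] scene [337.1 199.6]
pump [537.4 -21.   94. ] top [334.1 209.4] scene [324.6 188.4]
pin [372.  72.]
cupTop [370.7 135.3]
wingtop [375.4 137. ]
[array([313.4, 224.6]), array([312. ,  50.3]), array([411.6, 223.4]), array([417.7,  54.7])]
```

View pics/w2c.png

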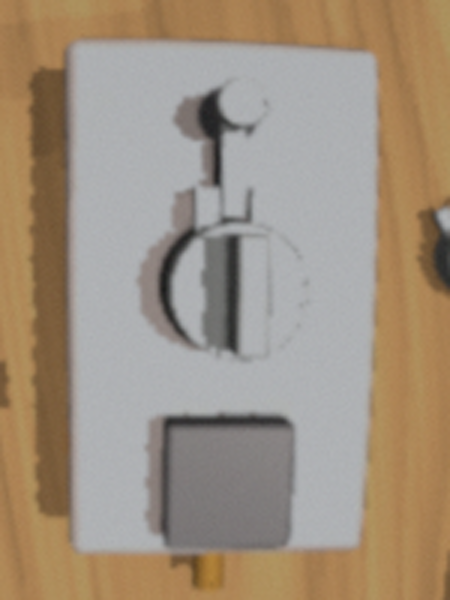

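```bash
python3 - <<'E'
from h import *
w=load("w2")
pin=wonz(w,290+243/3-.33,40+103/3-.33,115)
cup=wonz(w,290+237/3-.33,40+290/3-.33,108)
wing=wonz(w,290+253/3-.33,40+297/3-.33,140)
pump=wonz(w,290+229/3-.33,40+482/3-.33,94)
print(pin,cup,wing,pump)
cs=[wonz(w,290+a/3-.33,40+b/3-.33,70) for a,b in[(70,42),(376,55),(78,550),(360,548)]];print(np.array(cs).round(1)); 
t=load("top0");print("top pin",onz(t,265+107/5-.4,150+264/5-.4,115),"cup",onz(t,265+221/5-.4,150+281/5-.4,105))
s=load("scene0");print("scene pin",onz(s,260+398/4.5-.4,140+372/4.5-.4,115))
E
```

```text
[556.28786217 135.4848832  115.        ] [545.88288004  62.32561653 108.        ] [546.7209547   61.65189523 140.        ] [536.07179603 -19.72031975  94.        ]
[[494.  176.7  70. ]
 [627.6 158.8  70. ]
 [466.3 -49.7  70. ]
 [598.9 -67.6  70. ]]
top pin [556.55170555 134.67927154 115.        ] cup [547.36269918  61.27044344 105.        ]
scene pin [560.87119095 138.05755077 115.        ]
```

```bash
python3 go.py 565 -240 320 -5
```

```text
t 1.58 pos [481.2  26.2 319.9] phi -7.8 x axis [-0.    -0.003 -1.   ] open 85.2 F [-0.2  0.1  0.9] T [-0.01 -0.01 -0.05] j [-0.03  0.11  1.52 -0.    1.52  0.1 ]
dp [ 0.0007 -0.2525  0.1189] rot/pi [-0.0153  0.0001  0.0009] rows>=6.7
```

Call:
jog_arm([
  {"dp": [0, -0.252, 0.119], "rotation": [-0.015, 0, 0], "gripper": 1},
  {"dp": [0, -0.252, 0.119], "rotation": [-0.015, 0, 0], "gripper": 1},
  {"dp": [0, -0.252, 0.119], "rotation": [-0.015, 0, 0], "gripper": 1},
  {"dp": [0, -0.252, 0.119], "rotation": [-0.015, 0, 0], "gripper": 1},
  {"dp": [0, -0.252, 0.119], "rotation": [-0.015, 0, 0], "gripper": 1},
  {"dp": [0, -0.252, 0.119], "rotation": [-0.015, 0, 0], "gripper": 1},
  {"dp": [0, -0.252, 0.119], "rotation": [-0.015, 0, 0], "gripper": 1},
  {"dp": [0, -0.252, 0.119], "rotation": [-0.015, 0, 0], "gripper": 1},
])

```text
time_s: 2.25
position: [566.8, -244.6, 319.1]
tcp_rot: [0.031, 0.706, -0.034, 0.706]
wrist_force: [0.1, 0.8, -0.3]
opening: 85.6
```

```bash
python3 - <<'E'
from h import *
shot("wrist","w3a");c=shot("wrist","w3"); print(-c["R"].T@c["t"], wproj(c,[579,-180,146]),wproj(c,[579,-180,62]))
u,v=wproj(c,[579,-180,100]).astype(int)
a=cv2.resize(c["pixels"][v-60:v+60,u-60:u+60],None,fx=5,fy=5,interpolation=2);cv2.imwrite("pics/w3c.png",a[:,:,::-1]);print(u-60,v-60)
E
python3 go.py
```

```text
[ 572.60498606 -173.78494938  473.97997892] [327.83365759 124.16755123] [326.48773364 123.08281554]
267 63
t 2.35 pos [ 565.1 -239.4  319.4] phi -5.1 x axis [-0.002 -0.001 -1.   ] open 85.3 F [-0.4  0.   0.7] T [-0.01  0.04 -0.04] j [-0.47  0.31  1.25 -0.    1.58 -0.38]
```

View pics/w3c.png

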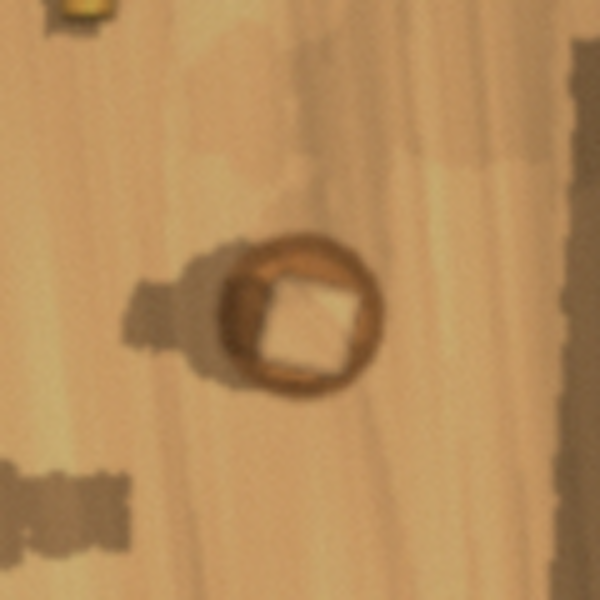

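View pics/w3.png

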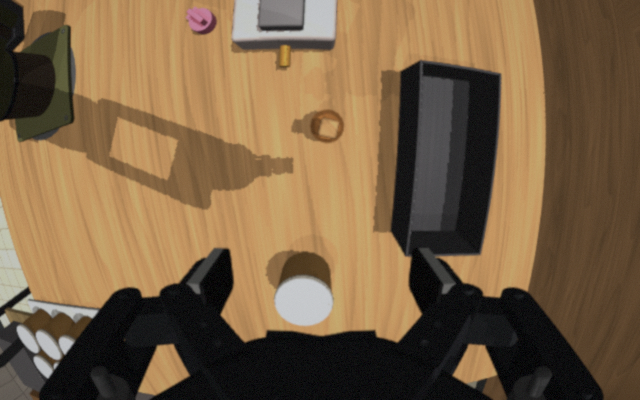

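```bash
python3 - <<'E'
from h import *
w=load("w3")
q=np.array([wonz(w,267+a/5-.4,63+b/5-.4,146) for a,b in[(278,275),(360,292),(348,375),(262,358)]])
print(q.round(1),q.mean(0)); e=[q[(i+1)%4]-q[i] for i in range(4)]
print([(np.linalg.norm(x).round(1),(np.degrees(np.arctan2(x[1],x[0]))%90).round(1)) for x in e])
print("head",wonz(w,267+301/5-.4,63+316/5-.4,62))
E
python3 go.py 580 -182 230 -15; python3 go.py 580 -182 230 75
```

```text
[[ 573.7 -172.6  146. ]
 [ 590.5 -177.6  146. ]
 [ 586.5 -194.9  146. ]
 [ 568.8 -189.8  146. ]] [ 579.90981619 -183.71731403  146.        ]
[(np.float64(17.5), np.float64(73.3)), (np.float64(17.8), np.float64(77.0)), (np.float64(18.5), np.float64(73.7)), (np.float64(17.9), np.float64(74.0))]
head [ 579.08969196 -183.63765645   62.        ]
t 2.35 pos [ 565.1 -239.4  319.4] phi -5.1 x axis [-0.002 -0.001 -1.   ] open 85.3 F [-0.4  0.   0.7] T [-0.01  0.04 -0.04] j [-0.47  0.31  1.25 -0.    1.58 -0.38]
dp [0.0894 0.0586 0.0099] rot/pi [ 0.0548 -0.0006  0.0004] rows>=2.6
t 2.35 pos [ 565.1 -239.4  319.4] phi -5.1 x axis [-0.002 -0.001 -1.   ] open 85.3 F [-0.4  0.   0.7] T [-0.01  0.04 -0.04] j [-0.47  0.31  1.25 -0.    1.58 -0.38]
dp [0.0894 0.0586 0.0099] rot/pi [-4.452e-01 -8.000e-04 -1.000e-04] rows>=11.2
```

```bash
python3 - <<'E'
from h import *
w=load("w3");print([wonz(w,u,v,100) for u,v in[(420,62),(393,245)]]); t=load("top0"); print(onz(t,361,170,0),onz(t,438,176,0))
E
python3 go.py 579.5 -183.3 230 -15.5
```

```text
[array([ 700.1697683 , -109.65749371,  100.        ]), array([ 653.49329259, -344.20631509,  100.        ])]
[ 681.10684784 -115.27256243    0.        ] [ 664.20308682 -381.89914617    0.        ]
t 2.35 pos [ 565.1 -239.4  319.4] phi -5.1 x axis [-0.002 -0.001 -1.   ] open 85.3 F [-0.4  0.   0.7] T [-0.01  0.04 -0.04] j [-0.47  0.31  1.25 -0.    1.58 -0.38]
dp [0.0894 0.0573 0.0095] rot/pi [ 0.0576 -0.0006  0.0004] rows>=2.6
```

Call:
jog_arm([
  {"dp": [0.089, 0.0573, 0.0095], "rotation": [0.0576, 0, 0], "gripper": 0.7},
  {"dp": [0.089, 0.0573, 0.0095], "rotation": [0.0576, 0, 0], "gripper": 0.7},
  {"dp": [0.089, 0.0573, 0.0095], "rotation": [0.0576, 0, 0], "gripper": 0.7},
  {"dp": [0.089, 0.0573, 0.0095], "rotation": [0.0576, 0, 0], "gripper": 0.7},
  {"dp": [0.089, 0.0573, 0.0095], "rotation": [0.0576, 0, 0], "gripper": 0.7},
  {"dp": [0.089, 0.0573, 0.0095], "rotation": [0.0576, 0, 0], "gripper": 0.7},
])

```text
time_s: 2.85
position: [580.2, -182.7, 232.0]
tcp_rot: [0.094, 0.701, -0.095, 0.701]
wrist_force: [-0.0, -0.8, 0.5]
opening: 60.1
```

```bash
python3 go.py 579.5 -183.3 118 -15.5
```

```text
t 2.85 pos [ 580.2 -182.7  232. ] phi -15.4 x axis [-0.    -0.002 -1.   ] open 60.1 F [-0.  -0.8  0.5] T [-0.01  0.01 -0.02] j [-0.37  0.34  1.42 -0.    1.38 -0.1 ]
dp [ 0.114  -0.0006 -0.0006] rot/pi [0.0006 0.0002 0.0006] rows>=2.7
```

Call:
jog_arm([
  {"dp": [0.04, -0.0005, -0.0005], "rotation": [0, 0, 0], "gripper": 0.7},
  {"dp": [0.075, -0.0005, -0.0005], "rotation": [0, 0, 0], "gripper": 0.7},
  {"dp": [0.1, -0.0005, -0.0005], "rotation": [0, 0, 0], "gripper": 0.7},
  {"dp": [0.114, -0.0005, -0.0005], "rotation": [0, 0, 0], "gripper": 0.7},
  {"dp": [0.114, -0.0005, -0.0005], "rotation": [0, 0, 0], "gripper": 0.7},
  {"dp": [0.114, -0.0005, -0.0005], "rotation": [0, 0, 0], "gripper": 0.7},
])

```text
time_s: 3.35
position: [580.5, -184.2, 119.4]
tcp_rot: [0.094, 0.7, -0.096, 0.701]
wrist_force: [0.5, 0.8, -0.3]
opening: 59.9
```

```bash
python3 - <<'E'
from h import *
c=shot("wrist","w4")
E
python3 go.py
```

```text
t 3.40 pos [ 581.2 -184.4  120.2] phi -15.4 x axis [ 0.004 -0.004 -1.   ] open 60.0 F [ 0.2 -0.2  0.3] T [-0.04  0.05 -0.03] j [-0.38  0.44  1.57 -0.    1.13 -0.11]
```

View pics/w4.png

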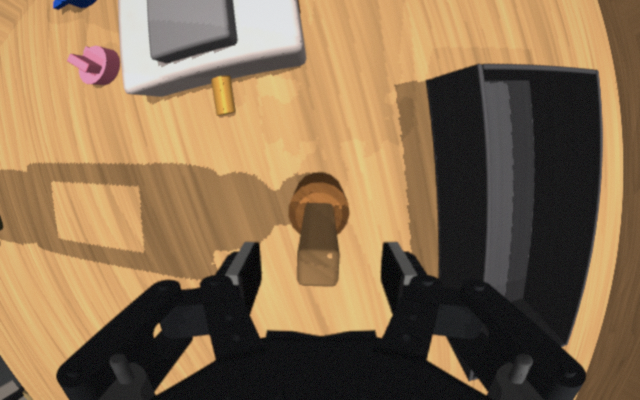

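Handle end at (318,265) sits centred between the fingers at (250,270) and (390,270). Closing.

Call:
jog_arm([
  {"dp": [0.001, 0, 0], "rotation": [0, 0, 0], "gripper": 0.3},
  {"dp": [0.001, 0, 0], "rotation": [0, 0, 0], "gripper": 0.2},
  {"dp": [0.001, 0, 0], "rotation": [0, 0, 0], "gripper": 0},
  {"dp": [0.001, 0, 0], "rotation": [0, 0, 0], "gripper": 0},
  {"dp": [0.001, 0, 0], "rotation": [0, 0, 0], "gripper": 0},
  {"dp": [0.001, 0, 0], "rotation": [0, 0, 0], "gripper": 0},
  {"dp": [0.001, 0, 0], "rotation": [0, 0, 0], "gripper": 0},
  {"dp": [0.001, 0, 0], "rotation": [0, 0, 0], "gripper": 0},
])

```text
time_s: 4.07
position: [581.9, -184.8, 121.1]
tcp_rot: [0.093, 0.698, -0.096, 0.703]
wrist_force: [-0.9, 0.2, 6.5]
opening: 18.4
```

```bash
python3 go.py 580.5 -184 280 -15.5; python3 go.py 557 136 260 -7.5
```

```text
t 4.07 pos [ 581.9 -184.8  121.1] phi -15.4 x axis [ 0.006 -0.005 -1.   ] open 18.4 F [-0.9  0.2  6.5] T [0.03 0.31 0.01] j [-0.38  0.44  1.56 -0.    1.13 -0.11]
dp [-1.589e-01 -1.000e-04 -5.000e-04] rot/pi [0.0005 0.0022 0.001 ] rows>=3.8
t 4.07 pos [ 581.9 -184.8  121.1] phi -15.4 x axis [ 0.006 -0.005 -1.   ] open 18.4 F [-0.9  0.2  6.5] T [0.03 0.31 0.01] j [-0.38  0.44  1.56 -0.    1.13 -0.11]
dp [-0.1406  0.3022 -0.1083] rot/pi [-0.0439  0.0021  0.0012] rows>=8.4
```

Call:
jog_arm([
  {"dp": [-0.02, 0, 0], "rotation": [0, 0.002, 0.001], "gripper": 0},
  {"dp": [-0.05, 0, 0], "rotation": [0, 0.002, 0.001], "gripper": 0},
  {"dp": [-0.085, 0, 0], "rotation": [0, 0.002, 0.001], "gripper": 0},
  {"dp": [-0.12, 0, 0], "rotation": [0, 0.002, 0.001], "gripper": 0},
  {"dp": [-0.15, 0, 0], "rotation": [0, 0.002, 0.001], "gripper": 0},
  {"dp": [-0.18, 0, 0], "rotation": [0, 0.002, 0.001], "gripper": 0},
  {"dp": [-0.18, 0, 0], "rotation": [0, 0.002, 0.001], "gripper": 0},
  {"dp": [-0.18, 0, 0], "rotation": [0, 0.002, 0.001], "gripper": 0},
])

```text
time_s: 4.73
position: [581.8, -184.2, 303.3]
tcp_rot: [0.094, 0.699, -0.095, 0.703]
wrist_force: [-0.2, 0.3, -3.8]
opening: 18.2
```

```bash
python3 - <<'E'
from h import *
c=shot("wrist","w5")
E
python3 go.py 557 136 290 -7.5
```

```text
t 4.78 pos [ 580.4 -183.7  300.9] phi -15.4 x axis [ 0.001 -0.    -1.   ] open 18.0 F [-0.2  0.5 -3.1] T [0.04 0.03 0.02] j [-0.38  0.31  1.3   0.    1.53 -0.11]
dp [ 0.0109  0.302  -0.1075] rot/pi [-0.0439  0.0002  0.    ] rows>=7.7
```

View pics/w5.png

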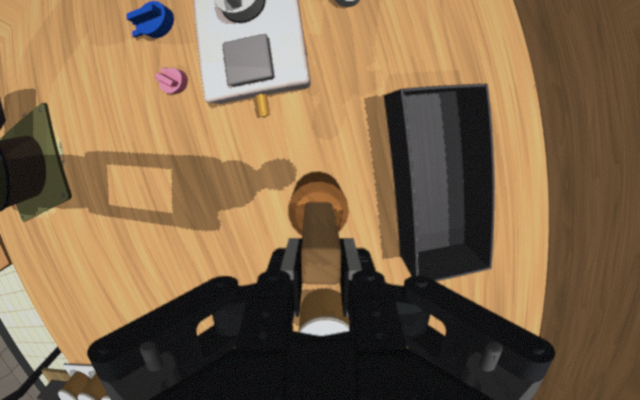

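Call:
jog_arm([
  {"dp": [0.005, 0.302, -0.1075], "rotation": [-0.044, 0, 0], "gripper": 0},
  {"dp": [0.005, 0.302, -0.1075], "rotation": [-0.044, 0, 0], "gripper": 0},
  {"dp": [0.005, 0.302, -0.1075], "rotation": [-0.044, 0, 0], "gripper": 0},
  {"dp": [0.005, 0.302, -0.1075], "rotation": [-0.044, 0, 0], "gripper": 0},
  {"dp": [0.005, 0.302, -0.1075], "rotation": [-0.044, 0, 0], "gripper": 0},
  {"dp": [0.005, 0.302, -0.1075], "rotation": [-0.044, 0, 0], "gripper": 0},
  {"dp": [0.005, 0.302, -0.1075], "rotation": [-0.044, 0, 0], "gripper": 0},
  {"dp": [0.005, 0.302, -0.1075], "rotation": [-0.044, 0, 0], "gripper": 0},
])

```text
time_s: 5.45
position: [554.5, 139.3, 292.7]
tcp_rot: [0.046, 0.708, -0.045, 0.704]
wrist_force: [-0.0, -0.4, -2.4]
opening: 18.2
```

Call:
jog_arm([
  {"dp": [0, 0, 0], "rotation": [0, 0, 0], "gripper": 0},
  {"dp": [0, 0, 0], "rotation": [0, 0, 0], "gripper": 0},
])

```text
time_s: 5.62
position: [551.9, 141.2, 289.3]
tcp_rot: [0.044, 0.71, -0.045, 0.701]
wrist_force: [-1.1, -0.1, -1.9]
opening: 18.3
```

```bash
python3 go.py 557.5 136 246 -7.5; python3 - <<'E'
from h import *
c=shot("wrist","w6");shot("scene","s6")
E
python3 -c "
import cv2
b=cv2.imread('pics/s6.png')[120:270,260:430];cv2.imwrite('pics/s6c.png',cv2.resize(b,None,fx=4,fy=4,interpolation=2))"
```

```text
t 5.62 pos [551.9 141.2 289.3] phi -7.2 x axis [-0.012 -0.    -1.   ] open 18.3 F [-1.1 -0.1 -1.9] T [-0.02  0.02  0.  ] j [0.18 0.26 1.39 0.   1.5  0.3 ]
dp [ 0.0433 -0.0044  0.0067] rot/pi [ 0.0019 -0.0038  0.0006] rows>=1.1
```

View pics/s6c.png

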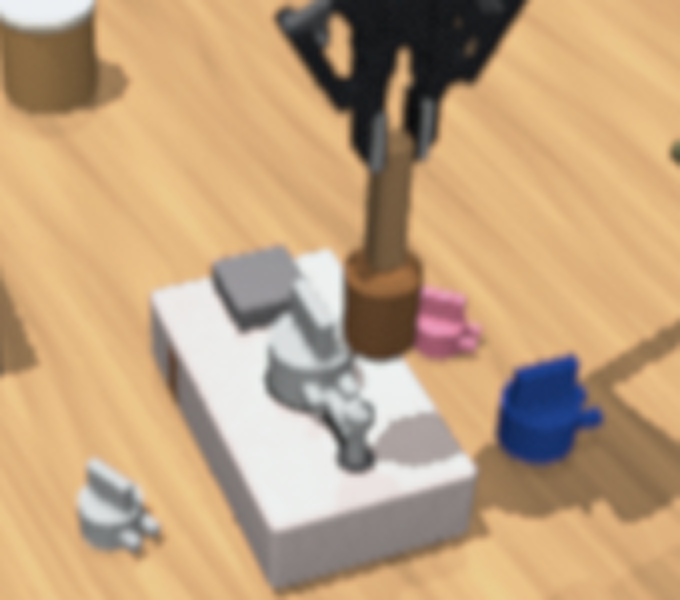

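View pics/w6.png

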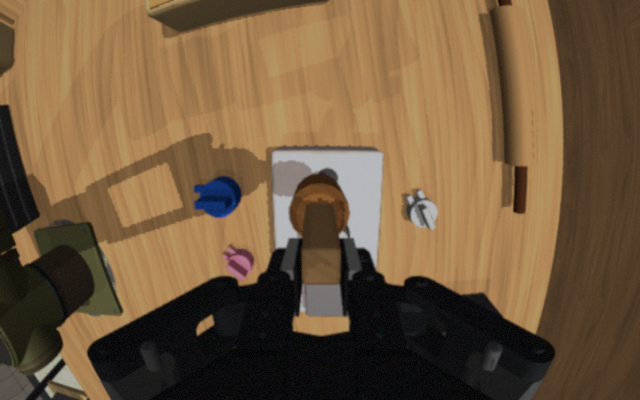

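```bash
python3 - <<'E'
from h import *
s=load("s6");
print(onz(s,260+383/4,120+333/4,168))
E
python3 go.py 557 135.5 246 -7.5
```

```text
[542.51526658 136.60688869 168.        ]
t 5.72 pos [553.3 138.7 290.6] phi -7.4 x axis [-0.009 -0.001 -1.   ] open 18.5 F [-0.1  0.8 -2.2] T [ 0.06 -0.04  0.03] j [0.17 0.26 1.39 0.   1.5  0.3 ]
dp [ 0.0445 -0.0026  0.0045] rot/pi [ 0.0008 -0.0029  0.0007] rows>=1.1
```

```bash
python3 - <<'E'
from h import *
s=shot("scene","s7");f=lambda X:(((proj(s,X)-[260,120])+.5)*4).round(0)
for z in(169,231,290): print(z,f([552.5,139,z]),f([542.5,137,z]))
print("pin",f([557,136,115]), "s0 pin seen 398/4.5.. ->",((np.array([398,372])/4.5+[0,20])*4))
E
```

```text
169 [373. 341.] [386. 334.]
231 [380. 259.] [393. 252.]
290 [388. 174.] [402. 167.]
pin [358. 407.] s0 pin seen 398/4.5.. -> [353.77777778 410.66666667]
```

```bash
python3 -c "
import cv2
b=cv2.imread('pics/s7.png')[150:240,315:405];b=cv2.resize(b,None,fx=6.6,fy=6.6,interpolation=2);cv2.imwrite('pics/s7c.png',b)"; python3 - <<'E'
from h import *
s=load("s7");f=lambda X:(((proj(s,X)-[315,150])+.5)*6.6).round(0)
for z in(169,231,315): print(z,f([552.5,139,z]))
E
```

```text
169 [252. 365.]
231 [264. 230.]
315 [283.  25.]
```

View pics/s7c.png

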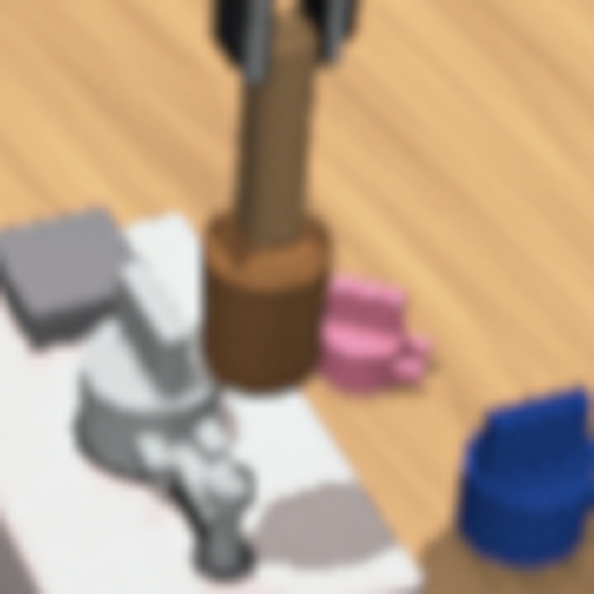

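```bash
python3 - <<'E'
from h import *
w=load("w6")
for z in(168,230,314): print(z,wproj(w,[552.5,140,z]).round(1))
w=load("w5")
for z in(180,242,326): print(z,wproj(w,[580.9,-184,z]).round(1))
w=load("w4")
for z in(0,62,146): print(z,wproj(w,[579.8,-183.5,z]).round(1))
s=load("scene0");f=lambda X:(((proj(s,X)-[260,140])+.5)*4.5).round(0)
for z in(0,62,146): print(z,f([579.8,-183.5,z]))
import cv2
for t in("w4","w6"):
  a=load(t)["pixels"][150:310,240:400];cv2.imwrite(f"pics/{t}c.png",cv2.resize(a,None,fx=3.6,fy=3.6,interpolation=2)[:,:,::-1])
E
```

```text
168 [322.6 194.7]
230 [322.  215.4]
314 [320.6 269.8]
180 [318.7 193.4]
242 [318.7 213.4]
326 [318.5 266.1]
0 [319.2 193.6]
62 [319.  214.2]
146 [318.4 269. ]
0 [121. 208.]
62 [117. 136.]
146 [112.  30.]
```

View pics/w4c.png

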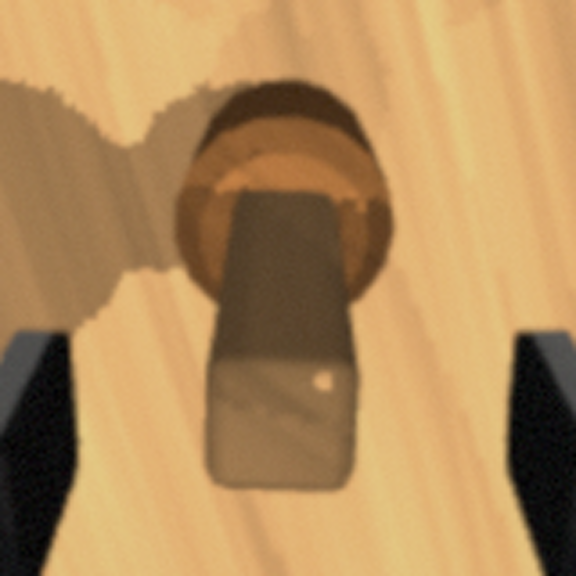

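View pics/w6c.png

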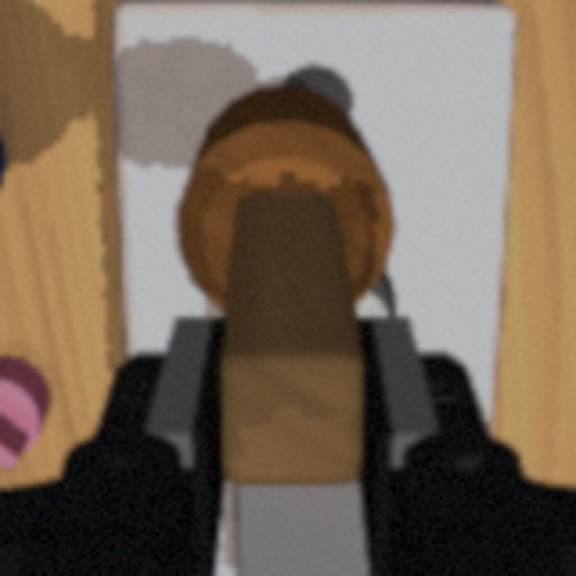

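```bash
python3 - <<'E'
from h import *
w=load("w6")
for p in([557,136,115],[547,136,115],[557,142,115]): print(((wproj(w,p)-[240,150]+.5)*3.6).round(0))
for x,y in[(0,23),(23,0),(-23,0)]: print(((wproj(w,[551.5+x,140+y,168])-[240,150]+.5)*3.6).round(0))
E
```

```text
[317. 131.]
[284. 135.]
[314. 112.]
[284.  75.]
[385. 153.]
[206. 174.]
```

```bash
python3 go.py 557.5 137.5 245 -7.5
```

```text
t 5.77 pos [553.8 138.2 291.2] phi -7.4 x axis [-0.008 -0.001 -1.   ] open 18.5 F [ 0.  -0.2 -2.8] T [ 0.01 -0.06 -0.06] j [0.17 0.26 1.39 0.   1.5  0.3 ]
dp [ 0.0461 -0.0001  0.0041] rot/pi [ 0.0004 -0.0026  0.0006] rows>=1.1
```

Call:
jog_arm([
  {"dp": [0.015, 0, 0.004], "rotation": [0, -0.003, 0], "gripper": 0},
  {"dp": [0.03, 0, 0.004], "rotation": [0, -0.003, 0], "gripper": 0},
  {"dp": [0.046, 0, 0.004], "rotation": [0, -0.003, 0], "gripper": 0},
  {"dp": [0.046, 0, 0.004], "rotation": [0, -0.003, 0], "gripper": 0},
  {"dp": [0.046, 0, 0.004], "rotation": [0, -0.003, 0], "gripper": 0},
  {"dp": [0.046, 0, 0.004], "rotation": [0, -0.003, 0], "gripper": 0},
])

```text
time_s: 6.27
position: [558.1, 136.7, 245.8]
tcp_rot: [0.046, 0.705, -0.047, 0.706]
wrist_force: [0.7, -0.9, -1.4]
opening: 17.9
```

```bash
python3 - <<'E'
from h import *
s=shot("scene","s8")
b=s["pixels"][150:240,315:405];cv2.imwrite('pics/s8c.png',cv2.resize(b,None,fx=6.6,fy=6.6,interpolation=2)[:,:,::-1])
E
python3 go.py 557.5 137.5 217 -7.5
```

```text
t 6.32 pos [558.4 137.  246.2] phi -7.5 x axis [ 0.003 -0.002 -1.   ] open 18.5 F [ 0.2  0.6 -1.6] T [-0.03 -0.02  0.02] j [ 0.17  0.29  1.47 -0.    1.39  0.3 ]
dp [ 0.0292  0.0004 -0.001 ] rot/pi [0.     0.001  0.0004] rows>=0.7
```

View pics/s8c.png

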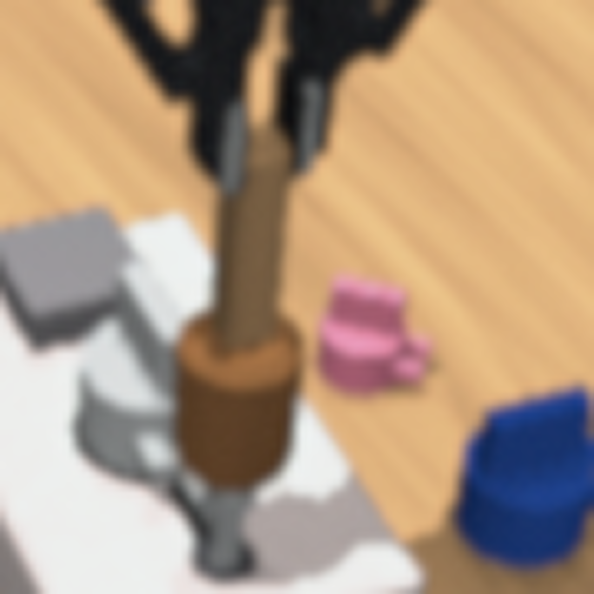

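Call:
jog_arm([
  {"dp": [0.008, 0, 0.001], "rotation": [0, 0.001, 0], "gripper": 0},
  {"dp": [0.014, 0, 0.001], "rotation": [0, 0.001, 0], "gripper": 0},
  {"dp": [0.02, 0, 0.001], "rotation": [0, 0.001, 0], "gripper": 0},
  {"dp": [0.026, 0, 0.001], "rotation": [0, 0.001, 0], "gripper": 0},
  {"dp": [0.03, 0, 0.001], "rotation": [0, 0.001, 0], "gripper": 0},
  {"dp": [0.03, 0, 0.001], "rotation": [0, 0.001, 0], "gripper": 0},
])

```text
time_s: 6.82
position: [561.8, 137.1, 219.7]
tcp_rot: [0.046, 0.703, -0.046, 0.708]
wrist_force: [-2.4, -1.1, 13.8]
opening: 18.2
```

```bash
python3 - <<'E'
from h import *
s=shot("scene","s9")
b=s["pixels"][150:240,315:405];cv2.imwrite('pics/s9c.png',cv2.resize(b,None,fx=6.6,fy=6.6,interpolation=2)[:,:,::-1])
E
python3 go.py 557.5 137.5 217 -7.5
```

```text
t 6.87 pos [561.7 137.1 219.7] phi -7.5 x axis [ 0.007 -0.001 -1.   ] open 18.2 F [-1.  -0.5 14.4] T [-0.15  0.34  0.02] j [ 0.17  0.31  1.5  -0.    1.32  0.3 ]
dp [ 0.0027 -0.0001 -0.0042] rot/pi [ 0.0001  0.0021 -0.0001] rows>=0.1
```

View pics/s9c.png

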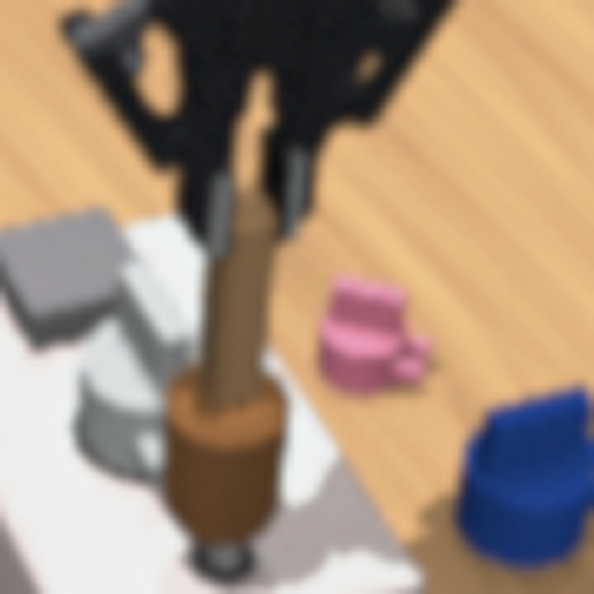

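Call:
jog_arm([
  {"dp": [0.006, 0, -0.002], "rotation": [0, 0.003, 0], "gripper": 0},
  {"dp": [0.01, 0, -0.003], "rotation": [0, 0.003, 0], "gripper": 0},
  {"dp": [0.012, 0, -0.003], "rotation": [0, 0.003, 0], "gripper": 0},
  {"dp": [0.012, 0, -0.003], "rotation": [0, 0.003, 0], "gripper": 0},
  {"dp": [0.012, 0, -0.003], "rotation": [0, 0.003, 0], "gripper": 0},
])

```text
time_s: 7.28
position: [565.6, 138.6, 219.0]
tcp_rot: [0.048, 0.699, -0.044, 0.712]
wrist_force: [-3.9, -0.5, 45.4]
opening: 18.3
```

```bash
python3 go.py 557.5 137.5 290 -7.5
```

```text
t 7.28 pos [565.6 138.6 219. ] phi -7.5 x axis [ 0.018  0.004 -1.   ] open 18.3 F [-3.9 -0.5 45.4] T [-0.35  1.37 -0.02] j [0.17 0.31 1.51 0.   1.31 0.3 ]
dp [-0.0711 -0.0017 -0.0066] rot/pi [ 0.0002  0.0055 -0.0019] rows>=1.7
```

Call:
jog_arm([
  {"dp": [-0.01, -0.001, -0.004], "rotation": [0, 0.0055, -0.002], "gripper": 0},
  {"dp": [-0.04, -0.001, -0.006], "rotation": [0, 0.0055, -0.002], "gripper": 0},
  {"dp": [-0.08, -0.001, -0.006], "rotation": [0, 0.0055, -0.002], "gripper": 0},
  {"dp": [-0.085, -0.001, -0.006], "rotation": [0, 0.0055, -0.002], "gripper": 0},
  {"dp": [-0.085, -0.001, -0.006], "rotation": [0, 0.0055, -0.002], "gripper": 0},
  {"dp": [-0.085, -0.001, -0.006], "rotation": [0, 0.0055, -0.002], "gripper": 0},
])

```text
time_s: 7.78
position: [557.5, 138.1, 303.1]
tcp_rot: [0.046, 0.706, -0.046, 0.705]
wrist_force: [0.0, -0.9, -2.7]
opening: 18.6
```

```bash
python3 go.py 581 -184 300 -15.5; python3 - <<'E'
from h import *
s=shot("scene","s10");w=shot("wrist","w10")
b=s["pixels"][150:240,315:405];b=cv2.resize(b,None,fx=4.4,fy=4.4,interpolation=2)
a=cv2.resize(w["pixels"][150:310,240:400],(396,396),interpolation=2)
cv2.imwrite('pics/s10c.png',np.hstack([b,a])[:,:,::-1])
E
```

```text
t 7.78 pos [557.5 138.1 303.1] phi -7.5 x axis [-0.001 -0.    -1.   ] open 18.6 F [ 0.  -0.9 -2.7] T [ 0.04 -0.03  0.01] j [ 0.17  0.25  1.37 -0.    1.52  0.3 ]
dp [ 0.0032 -0.3164  0.0651] rot/pi [ 0.0447 -0.0002  0.0002] rows>=7.7
```

View pics/s10c.png

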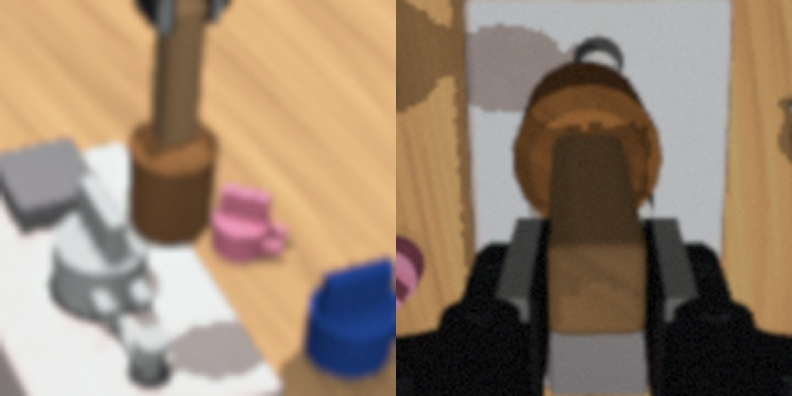

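Call:
jog_arm([
  {"dp": [0, -0.04, 0.008], "rotation": [0.045, 0, 0], "gripper": 0},
  {"dp": [0, -0.08, 0.0165], "rotation": [0.045, 0, 0], "gripper": 0},
  {"dp": [0, -0.12, 0.025], "rotation": [0.045, 0, 0], "gripper": 0},
  {"dp": [0, -0.16, 0.033], "rotation": [0.045, 0, 0], "gripper": 0},
  {"dp": [0, -0.2, 0.041], "rotation": [0.045, 0, 0], "gripper": 0},
  {"dp": [0, -0.24, 0.049], "rotation": [0.045, 0, 0], "gripper": 0},
  {"dp": [0, -0.28, 0.057], "rotation": [0.045, 0, 0], "gripper": 0},
  {"dp": [0, -0.3164, 0.065], "rotation": [0.045, 0, 0], "gripper": 0},
])

```text
time_s: 8.55
position: [578.4, -186.4, 298.7]
tcp_rot: [0.096, 0.704, -0.096, 0.697]
wrist_force: [0.8, -1.3, -2.1]
opening: 18.3
```

Call:
jog_arm([
  {"dp": [0, 0, 0], "rotation": [0, 0, 0], "gripper": 0},
  {"dp": [0, 0, 0], "rotation": [0, 0, 0], "gripper": 0},
  {"dp": [0, 0, 0], "rotation": [0, 0, 0], "gripper": 0},
])

```text
time_s: 8.8
position: [577.3, -185.9, 296.2]
tcp_rot: [0.097, 0.706, -0.096, 0.695]
wrist_force: [0.5, -0.4, -2.0]
opening: 18.7
```

```bash
python3 go.py 581 -184 125 -15.5
```

```text
t 8.80 pos [ 577.3 -185.9  296.2] phi -15.7 x axis [-0.014  0.003 -1.   ] open 18.7 F [ 0.5 -0.4 -2. ] T [-0.03 -0.05 -0.04] j [-0.38  0.31  1.3  -0.    1.54 -0.11]
dp [0.1711 0.003  0.0055] rot/pi [-0.0009 -0.0045  0.0002] rows>=4.1
```

Call:
jog_arm([
  {"dp": [0.035, 0.003, 0.0055], "rotation": [0, -0.0045, 0], "gripper": 0},
  {"dp": [0.07, 0.003, 0.0055], "rotation": [0, -0.0045, 0], "gripper": 0},
  {"dp": [0.105, 0.003, 0.0055], "rotation": [0, -0.0045, 0], "gripper": 0},
  {"dp": [0.135, 0.003, 0.0055], "rotation": [0, -0.0045, 0], "gripper": 0},
  {"dp": [0.16, 0.003, 0.0055], "rotation": [0, -0.0045, 0], "gripper": 0},
  {"dp": [0.169, 0.003, 0.0055], "rotation": [0, -0.0045, 0], "gripper": 0},
  {"dp": [0.169, 0.003, 0.0055], "rotation": [0, -0.0045, 0], "gripper": 0},
  {"dp": [0.169, 0.003, 0.0055], "rotation": [0, -0.0045, 0], "gripper": 0},
])

```text
time_s: 9.47
position: [581.4, -182.8, 127.4]
tcp_rot: [0.096, 0.701, -0.096, 0.7]
wrist_force: [0.9, 0.2, -1.0]
opening: 18.2
```

```bash
python3 go.py 581 -184 121 -15.5
```

```text
t 9.47 pos [ 581.4 -182.8  127.4] phi -15.6 x axis [-0. -0. -1.] open 18.2 F [ 0.9  0.2 -1. ] T [ 0.01 -0.06 -0.01] j [-0.37  0.43  1.55 -0.    1.16 -0.1 ]
dp [ 0.0064 -0.0012 -0.0001] rot/pi [-0.0004 -0.0001  0.0001] rows>=0.2
```

Call:
jog_arm([
  {"dp": [0.003, 0, 0], "rotation": [0, 0, 0], "gripper": 0},
  {"dp": [0.006, 0, 0], "rotation": [0, 0, 0], "gripper": 0},
  {"dp": [0.008, 0, 0], "rotation": [0, 0, 0], "gripper": 0},
  {"dp": [0.008, 0, 0], "rotation": [0, 0, 0], "gripper": 0},
  {"dp": [0.008, 0, 0], "rotation": [0, 0, 0], "gripper": 0},
])

```text
time_s: 9.88
position: [582.5, -183.3, 121.1]
tcp_rot: [0.095, 0.7, -0.096, 0.702]
wrist_force: [0.7, -0.1, 3.8]
opening: 18.3
```

```bash
python3 go.py 581 -184 121 -15.5
```

```text
t 9.88 pos [ 582.5 -183.3  121.1] phi -15.6 x axis [ 0.003 -0.001 -1.   ] open 18.3 F [ 0.7 -0.1  3.8] T [-0.01  0.    0.01] j [-0.37  0.44  1.56 -0.    1.14 -0.1 ]
dp [ 0.0001 -0.001  -0.0013] rot/pi [-0.0005  0.001   0.0002] rows>=0.0
```

Call:
jog_arm([
  {"dp": [0, 0, 0], "rotation": [0, 0, 0], "gripper": 0.3},
  {"dp": [0, 0, 0], "rotation": [0, 0, 0], "gripper": 0.45},
  {"dp": [0, 0, 0], "rotation": [0, 0, 0], "gripper": 0.6},
  {"dp": [0, 0, 0], "rotation": [0, 0, 0], "gripper": 0.7},
  {"dp": [0, 0, 0], "rotation": [0, 0, 0], "gripper": 0.7},
  {"dp": [0, 0, 0], "rotation": [0, 0, 0], "gripper": 0.7},
])

```text
time_s: 10.38
position: [582.4, -183.3, 120.9]
tcp_rot: [0.096, 0.7, -0.096, 0.701]
wrist_force: [0.1, -0.2, -0.3]
opening: 59.5
```

Call:
jog_arm([
  {"dp": [-0.02, 0, 0], "rotation": [0, 0, 0], "gripper": 0.7},
  {"dp": [-0.06, 0, 0], "rotation": [0, 0, 0], "gripper": 0.7},
  {"dp": [-0.1, 0, 0], "rotation": [0, 0, 0], "gripper": 0.7},
  {"dp": [-0.14, 0, 0], "rotation": [0, 0, 0], "gripper": 0.7},
  {"dp": [-0.17, 0, 0], "rotation": [0, 0, 0], "gripper": 0.7},
  {"dp": [-0.17, 0, 0], "rotation": [0, 0, 0], "gripper": 0.7},
])

```text
time_s: 10.88
position: [585.8, -184.5, 299.2]
tcp_rot: [0.094, 0.695, -0.097, 0.706]
wrist_force: [1.4, 0.3, 0.6]
opening: 60.0
```

```bash
python3 - <<'E'
from h import *
s=shot("scene","s11");w=shot("wrist","w11")
b=s["pixels"][130:250,260:400];b=cv2.resize(b,None,fx=3.3,fy=3.3,interpolation=2)
a=cv2.resize(w["pixels"][0:250,200:450],(396,396),interpolation=2)
cv2.imwrite('pics/s11c.png',np.hstack([b,a])[:,:,::-1])
E
python3 go.py 547 62 250 -7.5
```

```text
t 10.98 pos [ 582.8 -183.4  292.7] phi -15.6 x axis [ 0.006 -0.003 -1.   ] open 60.2 F [ 0.1  0.2 -1.3] T [ 0.03  0.02 -0.03] j [-0.37  0.31  1.32 -0.    1.51 -0.1 ]
dp [ 0.0418  0.2268 -0.1007] rot/pi [-0.0449  0.0021  0.0005] rows>=6.0
```

View pics/s11c.png

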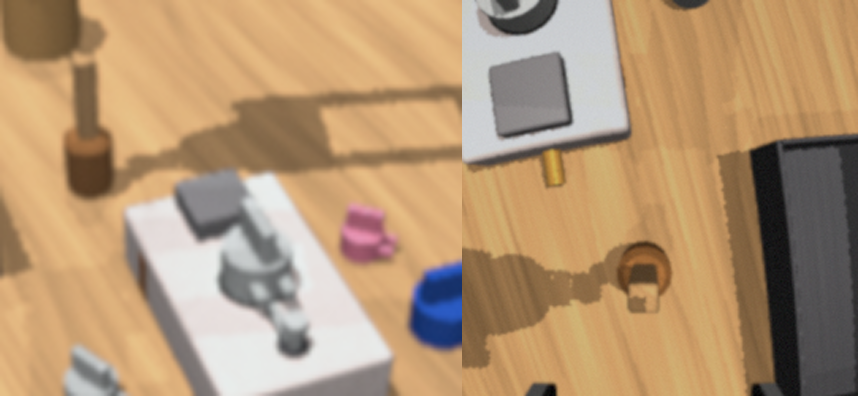

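Call:
jog_arm([
  {"dp": [0.02, 0.227, -0.1], "rotation": [-0.045, 0.002, 0], "gripper": 0.7},
  {"dp": [0.02, 0.227, -0.1], "rotation": [-0.045, 0.002, 0], "gripper": 0.7},
  {"dp": [0.02, 0.227, -0.1], "rotation": [-0.045, 0.002, 0], "gripper": 0.7},
  {"dp": [0.02, 0.227, -0.1], "rotation": [-0.045, 0.002, 0], "gripper": 0.7},
  {"dp": [0.042, 0.227, -0.1], "rotation": [-0.045, 0.002, 0], "gripper": 0.7},
  {"dp": [0.042, 0.227, -0.1], "rotation": [-0.045, 0.002, 0], "gripper": 0.7},
  {"dp": [0.042, 0.227, -0.1], "rotation": [-0.045, 0.002, 0], "gripper": 0.7},
  {"dp": [0.042, 0.227, -0.1], "rotation": [-0.045, 0.002, 0], "gripper": 0.7},
])

```text
time_s: 11.65
position: [544.9, 64.2, 246.6]
tcp_rot: [0.044, 0.708, -0.045, 0.703]
wrist_force: [0.2, -0.7, 0.1]
opening: 59.9
```

```bash
python3 - <<'E'
from h import *
shot("wrist","w12a");w=shot("wrist","w12")
o=[220,100]
a=cv2.resize(w["pixels"][100:300,220:420],None,fx=3,fy=3,interpolation=2)
cv2.imwrite('pics/w12c.png',a[:,:,::-1])
for p in([547,62,140],[547,62,108],[557,136,99]): print(((wproj(w,p)-o+.5)*3).round(0))
E
python3 go.py 547 62 137 -7.5
```

```text
[307. 295.]
[307. 270.]
[309.  39.]
t 11.75 pos [547.1  61.6 248.5] phi -7.4 x axis [-0.003 -0.003 -1.   ] open 59.8 F [ 0.4 -0.1  0.1] T [-0.01 -0.01 -0.04] j [ 0.04  0.25  1.51 -0.    1.38  0.17]
dp [1.115e-01 7.000e-04 1.000e-04] rot/pi [ 0.0003 -0.0007  0.0009] rows>=2.7
```

View pics/w12c.png

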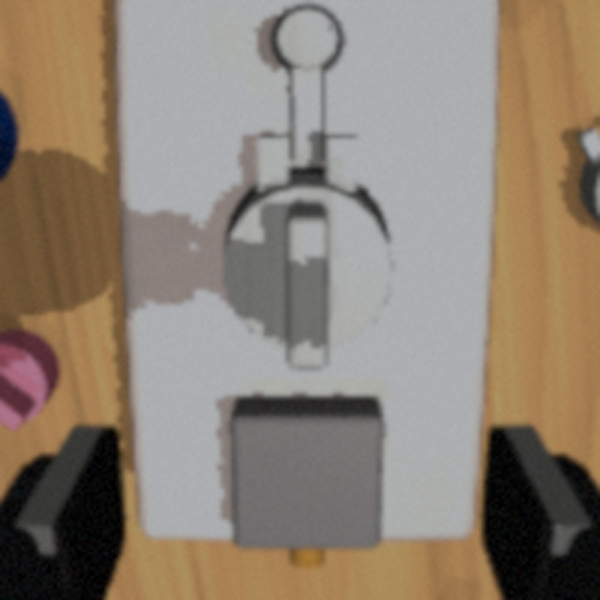

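Call:
jog_arm([
  {"dp": [0.035, 0.0005, 0], "rotation": [0, -0.001, 0.001], "gripper": 0.5},
  {"dp": [0.07, 0.0005, 0], "rotation": [0, -0.001, 0.001], "gripper": 0.5},
  {"dp": [0.095, 0.0005, 0], "rotation": [0, -0.001, 0.001], "gripper": 0.5},
  {"dp": [0.107, 0.0005, 0], "rotation": [0, -0.001, 0.001], "gripper": 0.5},
  {"dp": [0.11, 0.0005, 0], "rotation": [0, -0.001, 0.001], "gripper": 0.5},
  {"dp": [0.11, 0.0005, 0], "rotation": [0, -0.001, 0.001], "gripper": 0.5},
  {"dp": [0.11, 0.0005, 0], "rotation": [0, -0.001, 0.001], "gripper": 0.5},
])

```text
time_s: 12.33
position: [548.1, 60.7, 139.2]
tcp_rot: [0.047, 0.705, -0.046, 0.706]
wrist_force: [0.3, -0.5, -0.1]
opening: 42.5
```

```bash
python3 go.py 547 62 137 -7.5
```

```text
t 12.33 pos [548.1  60.7 139.2] phi -7.5 x axis [ 0.002  0.    -1.   ] open 42.5 F [ 0.3 -0.5 -0.1] T [-0.01  0.   -0.01] j [ 0.03  0.35  1.67 -0.    1.12  0.17]
dp [ 0.0022  0.0011 -0.0012] rot/pi [-0.0002  0.0008 -0.0001] rows>=0.1
```

Call:
jog_arm([
  {"dp": [0.002, 0.001, -0.001], "rotation": [0, 0, 0], "gripper": 0.3},
  {"dp": [0.002, 0.001, -0.001], "rotation": [0, 0, 0], "gripper": 0.15},
  {"dp": [0.002, 0.001, -0.001], "rotation": [0, 0, 0], "gripper": 0},
  {"dp": [0.002, 0.001, -0.001], "rotation": [0, 0, 0], "gripper": 0},
  {"dp": [0.002, 0.001, -0.001], "rotation": [0, 0, 0], "gripper": 0},
  {"dp": [0.002, 0.001, -0.001], "rotation": [0, 0, 0], "gripper": 0},
  {"dp": [0.002, 0.001, -0.001], "rotation": [0, 0, 0], "gripper": 0},
])

```text
time_s: 12.92
position: [547.3, 61.9, 137.4]
tcp_rot: [0.046, 0.705, -0.046, 0.707]
wrist_force: [-0.0, 0.6, 0.3]
opening: -0.1
```

```bash
python3 go.py 547 62 137 -7.5; python3 go.py 547 62 137 12.5
```

```text
t 12.92 pos [547.3  61.9 137.4] phi -7.5 x axis [ 0.003  0.    -1.   ] open -0.1 F [-0.   0.6  0.3] T [-0.02 -0.01 -0.04] j [ 0.04  0.35  1.67 -0.    1.12  0.17]
dp [ 0.0004  0.     -0.0003] rot/pi [-0.0001  0.0008 -0.0001] rows>=0.0
t 12.92 pos [547.3  61.9 137.4] phi -7.5 x axis [ 0.003  0.    -1.   ] open -0.1 F [-0.   0.6  0.3] T [-0.02 -0.01 -0.04] j [ 0.04  0.35  1.67 -0.    1.12  0.17]
dp [ 0.0004  0.     -0.0003] rot/pi [-0.1113  0.0009  0.    ] rows>=2.8
```

```bash
python3 - <<'E'
from h import *
s=shot("scene","s13");w=shot("wrist","w13")
b=s["pixels"][130:250,280:400];b=cv2.resize(b,(396,396),interpolation=2)
a=cv2.resize(w["pixels"][120:320,220:420],(396,396),interpolation=2)
cv2.imwrite('pics/s13c.png',np.hstack([b,a])[:,:,::-1])
E
```

```text
(no output)
```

View pics/s13c.png

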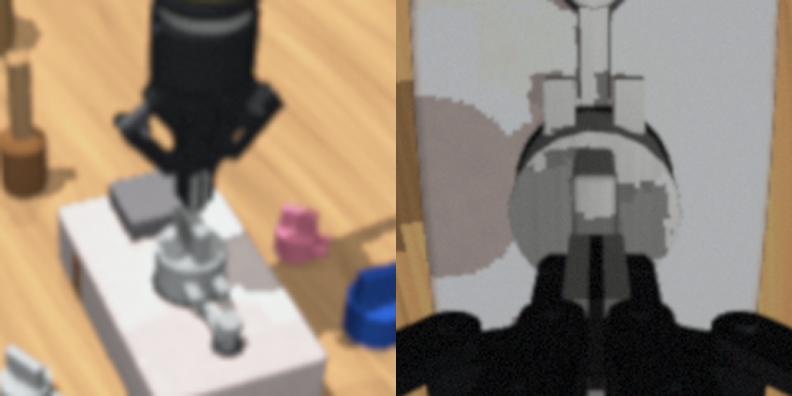

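```bash
python3 - <<'E'
from h import *
s=load("s13");w=load("w13")
b=s["pixels"][170:230,310:370];b=cv2.resize(b,None,fx=6.6,fy=6.6,interpolation=2)
a=cv2.resize(w["pixels"][180:280,270:370],None,fx=3.96,fy=3.96,interpolation=2)
cv2.imwrite('pics/s13d.png',np.hstack([b,a])[:,:,::-1])
th=np.radians(-7.5);yv=np.array([-np.sin(th),np.cos(th)]);xv=np.array([np.cos(th),np.sin(th)])
for z in(140,108,112):
  for y in(-23,-11,0,11,23):
    X=np.r_[np.array([547,62])+yv*y,z]; print(z,y,"scene",((proj(s,X)-[310,170]+.5)*6.6).round(0),"wrist",((wproj(w,X)-[270,180]+.5)*3.96+[396,0]).round(0))
E
```

```text
140 -23 scene [162. 127.] wrist [594. 420.]
140 -11 scene [174. 146.] wrist [594. 347.]
140 0 scene [185. 164.] wrist [594. 274.]
140 11 scene [197. 182.] wrist [594. 198.]
140 23 scene [209. 202.] wrist [594. 111.]
108 -23 scene [159. 190.] wrist [594. 323.]
108 -11 scene [171. 209.] wrist [594. 257.]
108 0 scene [182. 227.] wrist [594. 193.]
108 11 scene [193. 245.] wrist [594. 128.]
108 23 scene [205. 265.] wrist [594.  53.]
112 -23 scene [160. 182.] wrist [594. 333.]
112 -11 scene [171. 201.] wrist [594. 266.]
112 0 scene [182. 219.] wrist [594. 202.]
112 11 scene [193. 237.] wrist [594. 135.]
112 23 scene [206. 257.] wrist [594.  60.]
```

View pics/s13d.png

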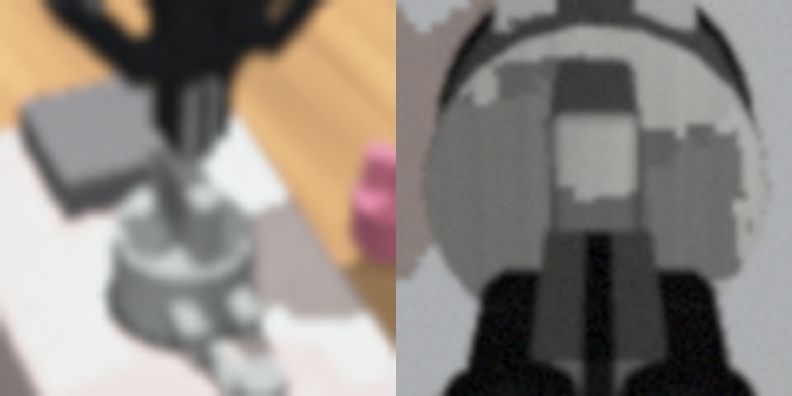

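```bash
python3 - <<'E'
from h import *
s=load("s13");w=load("w13")
th=np.radians(-7.5);yv=np.array([-np.sin(th),np.cos(th)])
for z in(140,145,150,155):
  for y in (-11,11):
    X=np.r_[np.array([547.3,62])+yv*y,z]; print(z,y,"scene",((proj(s,X)-[310,170]+.5)*6.6).round(0),"wrist",((wproj(w,X)-[270,180]+.5)*3.96+[396,0]).round(0))
E
```

```text
140 -11 scene [174. 147.] wrist [596. 346.]
140 11 scene [196. 182.] wrist [596. 198.]
145 -11 scene [174. 137.] wrist [596. 363.]
145 11 scene [197. 172.] wrist [596. 212.]
150 -11 scene [175. 127.] wrist [596. 381.]
150 11 scene [197. 162.] wrist [596. 226.]
155 -11 scene [175. 117.] wrist [596. 400.]
155 11 scene [198. 152.] wrist [596. 241.]
```

Call:
jog_arm([
  {"dp": [0, 0, 0], "rotation": [0, 0.001, 0], "gripper": 0.4},
  {"dp": [0, 0, 0], "rotation": [0, 0.001, 0], "gripper": 0.4},
  {"dp": [0, 0, 0], "rotation": [0, 0.001, 0], "gripper": 0.4},
  {"dp": [0, 0, 0], "rotation": [0, 0.001, 0], "gripper": 0.4},
  {"dp": [0, 0, 0], "rotation": [0, 0.001, 0], "gripper": 0.4},
  {"dp": [0, 0, 0], "rotation": [0, 0.001, 0], "gripper": 0.4},
])

```text
time_s: 13.52
position: [547.1, 61.9, 137.2]
tcp_rot: [0.047, 0.706, -0.046, 0.705]
wrist_force: [-0.4, -0.9, -1.1]
opening: 34.4
```

```bash
python3 go.py 547 62 120 -7.5;python3 - <<'E'
from h import *
s=shot("scene","s14");w=shot("wrist","w14")
b=s["pixels"][150:230,300:380];b=cv2.resize(b,None,fx=4.95,fy=4.95,interpolation=2)
a=cv2.resize(w["pixels"][150:310,240:400],(396,396),interpolation=2)
cv2.imwrite('pics/s14d.png',np.hstack([b,a])[:,:,::-1])
E
```

```text
t 13.52 pos [547.1  61.9 137.2] phi -7.5 x axis [-0.001  0.    -1.   ] open 34.4 F [-0.4 -0.9 -1.1] T [-0.03  0.01  0.03] j [0.04 0.35 1.67 0.   1.12 0.17]
dp [ 0.0172  0.0001 -0.0001] rot/pi [-0.0002 -0.0003 -0.0001] rows>=0.4
```

View pics/s14d.png

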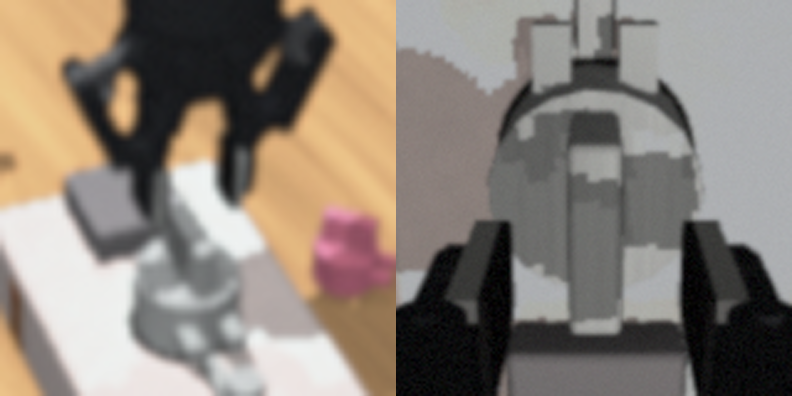

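```bash
python3 - <<'E'
from h import *
w=load("w14")
for z in(112,130,140,150,160):
  a=wonz(w,286.9,239.7,z);b=wonz(w,355.6,239.7,z); print(z,np.linalg.norm(a-b).round(1),((a+b)/2).round(1))
print(-w["R"].T@w["t"])
E
```

```text
112 43.3 [547.1  55.7 112. ]
130 38.9 [548.1  63.  130. ]
140 36.5 [548.6  67.  140. ]
150 34.1 [549.1  71.1 150. ]
160 31.7 [549.6  75.2 160. ]
[556.55800014 128.77069357 292.22234969]
```

```bash
python3 - <<'E'
from h import *
s=load("s14")
th=np.radians(-7.5);yv=np.array([-np.sin(th),np.cos(th)]);xv=np.array([np.cos(th),np.sin(th)])
for z in(112,130,149):
  print(z,[((proj(s,np.r_[np.array([547,62])+yv*11+xv*x,z])-[300,150]+.5)*4.95).round(0) for x in(-17,17)])
E
```

```text
112 [array([225., 269.]), array([164., 285.])]
130 [array([227., 243.]), array([165., 258.])]
149 [array([229., 214.]), array([166., 230.])]
```

Call:
jog_arm([
  {"dp": [0.01, 0, 0], "rotation": [0, 0, 0], "gripper": 0.4},
  {"dp": [0.018, 0, 0], "rotation": [0, 0, 0], "gripper": 0.4},
  {"dp": [0.025, 0, 0], "rotation": [0, 0, 0], "gripper": 0.4},
  {"dp": [0.025, 0, 0], "rotation": [0, 0, 0], "gripper": 0.4},
  {"dp": [0.025, 0, 0], "rotation": [0, 0, 0], "gripper": 0.4},
  {"dp": [0.025, 0, 0], "rotation": [0, 0, 0], "gripper": 0.4},
])

```text
time_s: 14.12
position: [547.1, 61.9, 112.0]
tcp_rot: [0.047, 0.706, -0.046, 0.705]
wrist_force: [-0.3, 0.2, -0.2]
opening: 34.2
```

```bash
python3 go.py 547 62 105 -7.5;python3 - <<'E'
from h import *
s=shot("scene","s15");w=shot("wrist","w15")
b=s["pixels"][150:230,300:380];b=cv2.resize(b,None,fx=4.95,fy=4.95,interpolation=2)
a=cv2.resize(w["pixels"][150:310,240:400],(396,396),interpolation=2)
cv2.imwrite('pics/s15d.png',np.hstack([b,a])[:,:,::-1])
E
```

```text
t 14.12 pos [547.1  61.9 112. ] phi -7.5 x axis [-0.001  0.    -1.   ] open 34.2 F [-0.3  0.2 -0.2] T [-0.06  0.01  0.03] j [0.04 0.38 1.7  0.   1.07 0.17]
dp [ 0.007   0.0001 -0.0001] rot/pi [-0.0001 -0.0004 -0.0001] rows>=0.2
```

View pics/s15d.png

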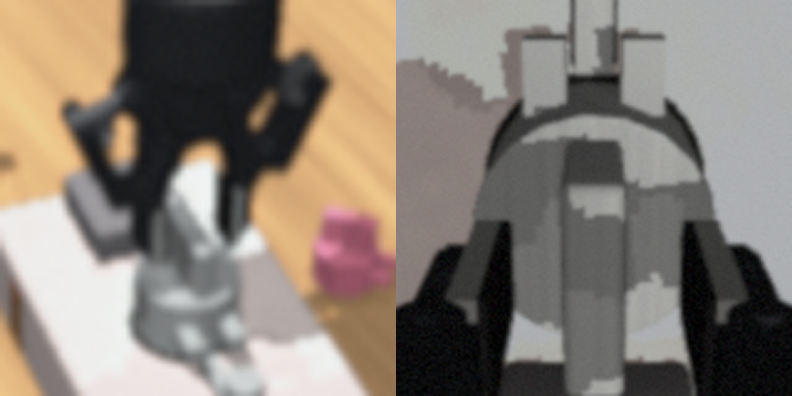

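Call:
jog_arm([
  {"dp": [0.004, 0, 0], "rotation": [0, 0, 0], "gripper": 0.4},
  {"dp": [0.006, 0, 0], "rotation": [0, 0, 0], "gripper": 0.3},
  {"dp": [0.006, 0, 0], "rotation": [0, 0, 0], "gripper": 0.15},
  {"dp": [0.006, 0, 0], "rotation": [0, 0, 0], "gripper": 0},
  {"dp": [0.006, 0, 0], "rotation": [0, 0, 0], "gripper": 0},
  {"dp": [0.006, 0, 0], "rotation": [0, 0, 0], "gripper": 0},
  {"dp": [0.006, 0, 0], "rotation": [0, 0, 0], "gripper": 0},
  {"dp": [0.006, 0, 0], "rotation": [0, 0, 0], "gripper": 0},
])

```text
time_s: 14.88
position: [547.3, 61.9, 106.3]
tcp_rot: [0.047, 0.706, -0.046, 0.705]
wrist_force: [-0.7, 0.6, -2.5]
opening: 10.9
```

```bash
python3 go.py 547 62 106 12.5;python3 - <<'E'
from h import *
s=shot("scene","s16");w=shot("wrist","w16")
b=s["pixels"][150:230,300:380];b=cv2.resize(b,None,fx=4.95,fy=4.95,interpolation=2)
a=cv2.resize(w["pixels"][150:310,240:400],(396,396),interpolation=2)
cv2.imwrite('pics/s16d.png',np.hstack([b,a])[:,:,::-1])
E
```

```text
t 14.88 pos [547.3  61.9 106.3] phi -7.5 x axis [-0.001  0.    -1.   ] open 10.9 F [-0.7  0.6 -2.5] T [-0.04 -0.04  0.03] j [0.04 0.38 1.71 0.   1.05 0.17]
dp [ 0.0003  0.0001 -0.0003] rot/pi [-1.113e-01 -2.000e-04 -1.000e-04] rows>=2.8
```

View pics/s16d.png

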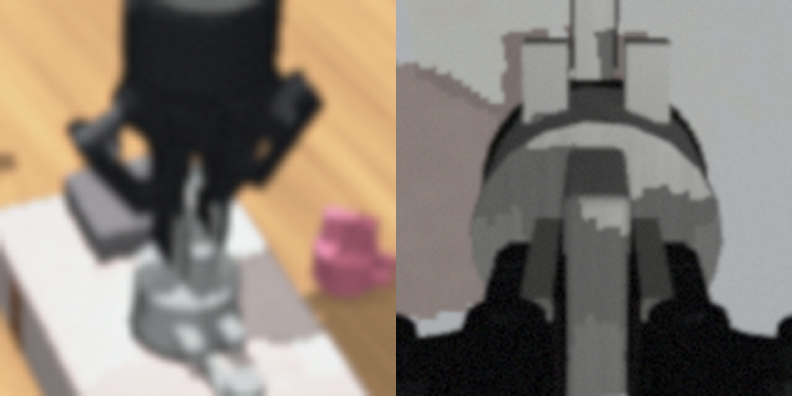

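Call:
jog_arm([
  {"dp": [0, 0, 0], "rotation": [-0.02, 0, 0], "gripper": 0},
  {"dp": [0, 0, 0], "rotation": [-0.04, 0, 0], "gripper": 0},
  {"dp": [0, 0, 0], "rotation": [-0.06, 0, 0], "gripper": 0},
  {"dp": [0, 0, 0], "rotation": [-0.08, 0, 0], "gripper": 0},
  {"dp": [0, 0, 0], "rotation": [-0.08, 0, 0], "gripper": 0},
  {"dp": [0, 0, 0], "rotation": [-0.08, 0, 0], "gripper": 0},
])

```text
time_s: 15.48
position: [547.2, 62.3, 106.3]
tcp_rot: [-0.04, 0.706, 0.042, 0.706]
wrist_force: [-0.5, 1.4, -0.9]
opening: 10.7
```

```bash
python3 go.py 547 62 106 -7.5
```

```text
t 15.48 pos [547.2  62.3 106.3] phi 6.6 x axis [-0.001  0.002 -1.   ] open 10.7 F [-0.5  1.4 -0.9] T [ 0.32  0.04 -1.18] j [ 0.04  0.38  1.71  0.    1.05 -0.08]
dp [ 0.0003 -0.0003 -0.0003] rot/pi [ 0.0786 -0.0002 -0.0005] rows>=2.0
```

```bash
python3 - <<'E'
from h import *
s=shot("scene","s17");w=shot("wrist","w17")
b=s["pixels"][150:230,300:380];b=cv2.resize(b,None,fx=4.95,fy=4.95,interpolation=2)
a=cv2.resize(w["pixels"][150:310,240:400],(396,396),interpolation=2)
cv2.imwrite('pics/s17d.png',np.hstack([b,a])[:,:,::-1])
E
python3 go.py
```

```text
t 15.58 pos [547.3  62.3 106.3] phi 6.7 x axis [-0.001  0.001 -1.   ] open 10.9 F [-0.3  2.1 -0.2] T [ 0.4   0.11 -1.2 ] j [ 0.04  0.38  1.71  0.    1.05 -0.08]
```

View pics/s17d.png

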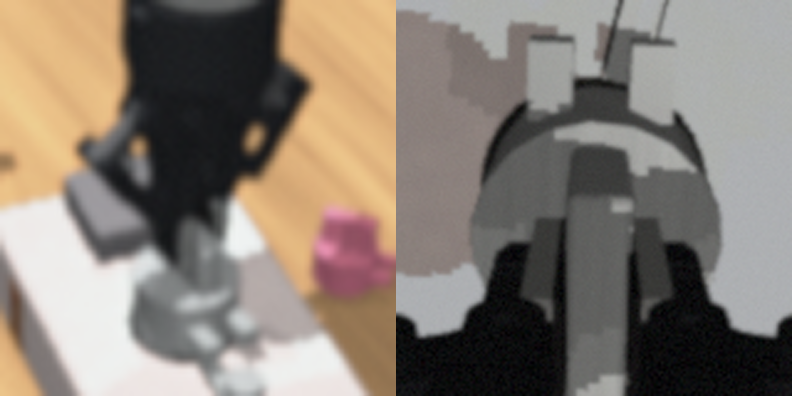

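Call:
jog_arm([
  {"dp": [0, 0, 0], "rotation": [-0.015, 0, 0], "gripper": 0},
  {"dp": [0, 0, 0], "rotation": [-0.03, 0, 0], "gripper": 0},
  {"dp": [0, 0, 0], "rotation": [-0.03, 0, 0], "gripper": 0},
  {"dp": [0, 0, 0], "rotation": [-0.03, 0, 0], "gripper": 0},
])

```text
time_s: 15.92
position: [547.2, 62.4, 106.4]
tcp_rot: [-0.072, 0.704, 0.074, 0.703]
wrist_force: [-1.3, 0.5, 0.3]
opening: 10.7
```

```bash
python3 - <<'E'
from h import *
w=shot("wrist","w18")
a=cv2.resize(w["pixels"][150:310,240:400],(396,396),interpolation=2)
cv2.imwrite('pics/w18d.png',a[:,:,::-1])
E
python3 go.py 547 62 106.3 -7.5
```

```text
t 15.97 pos [547.2  62.4 106.4] phi 11.9 x axis [-0.001  0.002 -1.   ] open 10.5 F [ 0.   1.5 -0. ] T [ 0.14  0.15 -2.19] j [ 0.04  0.38  1.71  0.    1.05 -0.17]
dp [ 0.0001 -0.0003 -0.0003] rot/pi [ 0.1078 -0.0002 -0.0007] rows>=2.7
```

View pics/w18d.png

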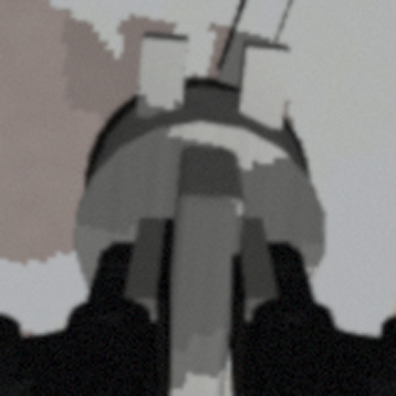

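Call:
jog_arm([
  {"dp": [0, 0, 0], "rotation": [0.03, 0, 0], "gripper": 0},
  {"dp": [0, 0, 0], "rotation": [0.06, 0, 0], "gripper": 0},
  {"dp": [0, 0, 0], "rotation": [0.09, 0, 0], "gripper": 0},
  {"dp": [0, 0, 0], "rotation": [0.12, 0, 0], "gripper": 0},
  {"dp": [0, 0, 0], "rotation": [0.15, 0, 0], "gripper": 0},
  {"dp": [0, 0, 0], "rotation": [0.18, 0, 0], "gripper": 0},
  {"dp": [0, 0, 0], "rotation": [0.21, 0, 0], "gripper": 0},
  {"dp": [0, 0, 0], "rotation": [0.21, 0, 0], "gripper": 0},
])

```text
time_s: 16.63
position: [547.4, 61.9, 106.3]
tcp_rot: [0.158, 0.689, -0.158, 0.689]
wrist_force: [0.3, 0.2, -2.0]
opening: 10.5
```

```bash
python3 go.py 547 62 106.3 -67.5
```

```text
t 16.63 pos [547.4  61.9 106.3] phi -25.8 x axis [-0.  0. -1.] open 10.5 F [ 0.3  0.2 -2. ] T [-0.    0.02  0.04] j [0.04 0.38 1.71 0.   1.05 0.49]
dp [ 0.     -0.0001 -0.0004] rot/pi [ 2.314e-01 -2.000e-04  0.000e+00] rows>=5.8
```

Clockwise it passes freely beyond 18°, with torque about 0. Continuing.

Call:
jog_arm([
  {"dp": [0, 0, 0], "rotation": [0.03, 0, 0], "gripper": 0},
  {"dp": [0, 0, 0], "rotation": [0.06, 0, 0], "gripper": 0},
  {"dp": [0, 0, 0], "rotation": [0.09, 0, 0], "gripper": 0},
  {"dp": [0, 0, 0], "rotation": [0.12, 0, 0], "gripper": 0},
  {"dp": [0, 0, 0], "rotation": [0.15, 0, 0], "gripper": 0},
  {"dp": [0, 0, 0], "rotation": [0.18, 0, 0], "gripper": 0},
  {"dp": [0, 0, 0], "rotation": [0.21, 0, 0], "gripper": 0},
  {"dp": [0, 0, 0], "rotation": [0.22, 0, 0], "gripper": 0},
])

```text
time_s: 17.3
position: [547.6, 61.6, 106.3]
tcp_rot: [0.381, 0.595, -0.382, 0.595]
wrist_force: [0.1, 0.5, -1.0]
opening: 10.9
```

```bash
python3 go.py;python3 - <<'E'
from h import *
s=shot("scene","s19");w=shot("wrist","w19")
b=s["pixels"][150:230,300:380];b=cv2.resize(b,None,fx=4.95,fy=4.95,interpolation=2)
a=cv2.resize(w["pixels"][150:310,240:400],(396,396),interpolation=2)
cv2.imwrite('pics/s19d.png',np.hstack([b,a])[:,:,::-1])
E
```

```text
t 17.30 pos [547.6  61.6 106.3] phi -65.4 x axis [-0.    -0.001 -1.   ] open 10.9 F [ 0.1  0.5 -1. ] T [ 0.04 -0.08  0.02] j [ 0.04  0.38  1.71 -0.    1.05  1.18]
```

View pics/s19d.png

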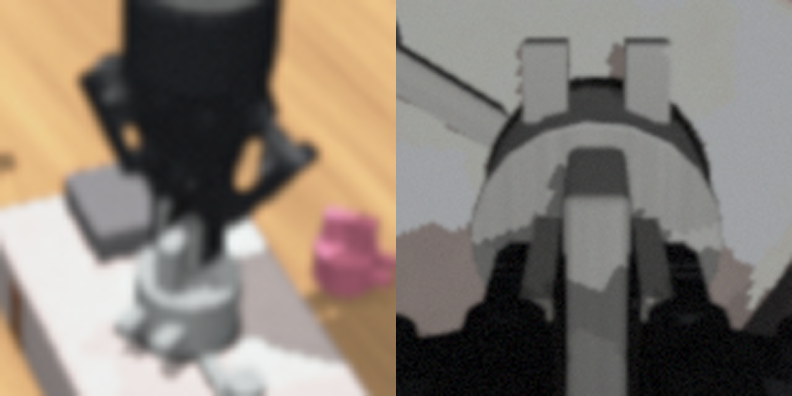

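Call:
jog_arm([
  {"dp": [-0.008, 0, 0], "rotation": [0, 0, 0], "gripper": 0},
  {"dp": [-0.018, 0, 0], "rotation": [0, 0, 0], "gripper": 0},
  {"dp": [-0.03, 0, 0], "rotation": [0, 0, 0], "gripper": 0},
  {"dp": [-0.045, 0, 0], "rotation": [0, 0, 0], "gripper": 0},
  {"dp": [-0.06, 0, 0], "rotation": [0, 0, 0], "gripper": 0},
  {"dp": [-0.08, 0, 0], "rotation": [0, 0, 0], "gripper": 0},
  {"dp": [-0.1, 0, 0], "rotation": [0, 0, 0], "gripper": 0},
  {"dp": [-0.115, 0, 0], "rotation": [0, 0, 0], "gripper": 0},
])

```text
time_s: 18.07
position: [548.3, 61.7, 224.2]
tcp_rot: [0.38, 0.595, -0.38, 0.597]
wrist_force: [0.1, 0.2, -2.0]
opening: 10.8
```

Call:
jog_arm([
  {"dp": [-0.002, 0, 0], "rotation": [0, 0, 0], "gripper": 0},
  {"dp": [-0.002, 0, 0], "rotation": [0, 0, 0], "gripper": 0},
  {"dp": [-0.002, 0, 0], "rotation": [0, 0, 0], "gripper": 0},
  {"dp": [-0.002, 0, 0], "rotation": [0, 0, 0], "gripper": 0},
  {"dp": [-0.002, 0, 0], "rotation": [0, 0, 0], "gripper": 0},
  {"dp": [-0.002, 0, 0], "rotation": [0, 0, 0], "gripper": 0},
])

```text
time_s: 18.57
position: [547.5, 61.6, 225.0]
tcp_rot: [0.38, 0.596, -0.38, 0.597]
wrist_force: [0.4, 0.2, -2.0]
opening: 10.8
```

```bash
python3 go.py;python3 - <<'E'
from h import *
s=shot("scene","s20");w=shot("wrist","w20")
b=s["pixels"][110:270,240:400];b=cv2.resize(b,(396,396),interpolation=2)
a=cv2.resize(w["pixels"],(396,248),interpolation=2);a=np.vstack([a,np.zeros((148,396,3),np.uint8)])
cv2.imwrite('pics/s20d.png',np.hstack([b,a])[:,:,::-1])
E
```

```text
t 18.57 pos [547.5  61.6 225. ] phi -65.0 x axis [ 0.001 -0.001 -1.   ] open 10.8 F [ 0.4  0.2 -2. ] T [0.06 0.01 0.03] j [ 0.04  0.27  1.55 -0.    1.33  1.17]
```

View pics/s20d.png

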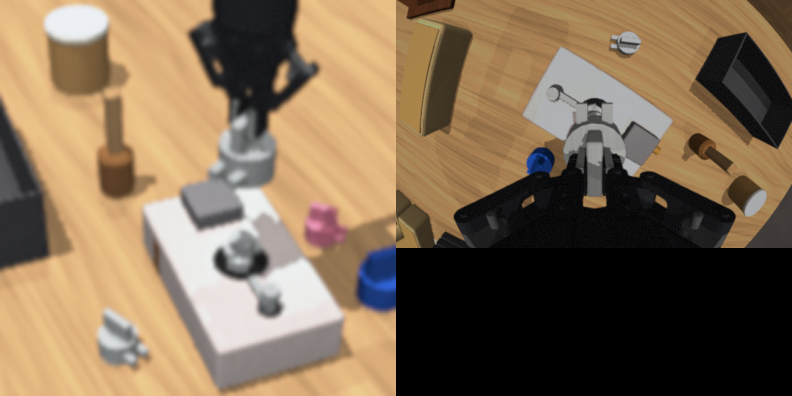

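```bash
python3 -c "
from rig import order
print(order.close_job())"
```

```text
the job is handed in; nothing more can be done
None
```

The filler cap is off and in the gripper, and I handed the job in at about 18.7 s; no verdict was reported.

**What was done:**
- **Pin:** I pushed the lock pin down with the mallet until it stopped, reaching 45 N with no further travel. The mallet is standing upright on its original spot.
- **Cap:** Of the four caps in view I took the large grey one on the tank, not the small loose grey, the blue or the pink. Counter-clockwise it stopped, with torque rising to 2.2 N m. Clockwise it turned about 58° freely, so this one is left-handed, and it lifted straight off.

**Last checks:**
- The lift was 119 mm, which puts the cap's rim about 190 mm above the bench and 87 mm above the neck.
- The wrist force was -2.0 N, which fits the cap's weight, and the jaws read 10.8 mm on the 12 mm wing.
- The last pictures show the neck open, the pin down and the mallet upright. The loaf, tin and cake look unmoved; I did not measure their positions.

**Disagreements:**
- **Fingertip position:** The fingertips showed in two cameras about 12 mm behind the TCP, not 25 mm ahead as stated. My first close went shut above the wing, so I lowered about 31 mm more and gripped it.
- **Scene camera:** It put the mallet up to about 10 mm from where the arm and wrist camera had it. I went by the wrist camera.

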